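Wind a feed slide home with its loose crank

TASK

Pick up the loose crank, push its square socket fully home on the leaning square shaft end of the feed slide, and wind it clockwise (seen looking at the shaft end) through its full turns until the table is up against the end stop. Leave the crank on the shaft. Move the table only by the crank, never by pushing it, and leave the torch, caliper and pistons where they are.

Things in the scene. Friction and masses are not known exactly. Their poses are not given: they have to be found in the camera images.
- crank_boss (a point): Grip point of the loose crank: on the axis of its steel hub, an upright 36 x 36 mm block 80 mm high, 64 mm above the underside on which it first stands upright on the bench. z: hub axis, up; x: along the arm to the handle; y: across the arm. The arm leaves the hub's x faces; the y faces, 36 mm apart, are free to grip. Crank about 0.5 kg, balanced over the hub.
- crank_handle (a point): Mid-point of the crank's black round handle, parallel to the hub axis, 75 mm out at the crank's +x, 84 mm above the hub's underside. A sleeve 64 mm long (52 to 116 mm above the underside), 25 mm thick, spinning freely on its pin, so it can stay gripped while the crank goes round. Arm 20 mm wide, 36 to 50 mm up; a 36 mm ball is the counterweight, 62 mm out at -x. Axes as crank_boss.
- crank_socket (a point): Mouth centre of the crank's square socket, in the middle of the hub's underside: a hole 19.6 mm square, 42 mm deep, sides parallel to the hub's faces. Axes as crank_boss.
- shaft_seat (a point): Centre of the face of the round collar (45 mm) at the foot of the slide's square shaft end, 105 mm above the bench. z: out along the shaft, leaning 30 degrees from vertical, away from the table; x, y square to the flats, turning with the shaft. End 18 mm square for 28 mm, then tapering to a 9 mm tip at 38 mm. The crank fits in any of 4 turns; it is home when crank_socket meets this point.
- shaft (a joint): Turn of the shaft, rad, growing clockwise seen looking at the shaft end; range 0 to 14.14 (2.25 turns), where the end stop lies. It stays where it is left; turning takes about 0.12 N m, so 2 N at the handle.
- carriage (a joint): Travel of the steel table (90 x 104 mm, carries a bolted-down bearing) along the bed, away from the shaft, m: 20 mm for each turn of the shaft, 0 at the shaft's end of its travel, 0.045 against the end stop.
- torch: Torch standing on its lens, 72 mm across, 174 mm high; origin under its centre. Bystander.
- caliper: Caliper lying flat, 232 mm long; origin under its centre. Bystander.
- piston_set: Pistons hanging in a round retainer plate, 125 mm across, 80 mm high; origin under its centre. Bystander.
- feed_slide: Grey screw-fed slide fixed to the bench, bed 272 x 104 mm; origin on the bench, 30 mm past the shaft collar's centre. x: along the bed, from the gear head with the leaning shaft (robot's side) to the end stop. The crank swings clear all round.
There are look-alikes about, which are no part of the job. Leave any pink look-alike of the part that bears crank_boss alone.

How it is judged:
By the outcome, as a careful person would: the job done as asked, in the order asked, and still so for the second after the job is handed in, with the robot touching nothing.
It also fails if it takes over 72 s, if anything falls off the work surface, if the arm or the gripper's body presses on something with over 40 N, if the wrist force passes 120 N, or if a joint passes its speed limit or range.

ROBOT

A 7-joint arm with a two-finger parallel gripper is mounted at the origin on a cart in front of the work surface, level with it; the furniture and walls round the work are solid. World frame = base frame: x ahead of the robot, y to its left, z up, the work surface at z = 0. Lengths are in m, angles in rad, forces in N, time in s.
With the tool pointing down it reaches from about 0.4 to 0.875 m from the base axis. Payload 19.3 kg.
Tool frame: the origin (TCP) lies between the finger pads; the fingertips stand 17 mm ahead of it and the grasp point (between the pads) lies 2 mm behind it (bot.tips_ahead is the z of the fingertips in the tool frame, in m); z points along the fingers, y is the direction in which the jaws open and shut (so a half turn about z gives the same grasp; the last joint's range is limited). The gripper opens to 85 mm and grips with 20 to 120 N. Pads are 22 mm wide; open, the fingers measure 114 mm over their backs; the gripper's body (76 mm by 85 mm) begins 54 mm behind the grasp point. The pads swing forward as they close: fully open they stand 13 mm farther back than shut.
Start: joints at [1.038, 0.521, -0.036, 1.599, 0.021, 1.021, -0.113], TCP at [0.279, -0.559, 0.248] pointing down, gripper open.
Joint ranges: [-2.91, 2.91], [-0.3, 2.13], [-1.5, 1.42], [0.17, 2.43], [-1.26, 4.41], [0.16, 1.93], [-2.52, 2.52]. Speed limits (rad/s): [1.89, 1.89, 2.39, 2.39, 3.01, 3.01, 3.01].

INTERFACE

Orientations are given as [roll, pitch, yaw] about the fixed x, y, z axes, in that order (R = Rz(yaw) Ry(pitch) Rx(roll)).
In Python, from workcell import telemetry, cams, job, bot gives the robot as it stands.
- The arm moves only by the tool arm_command, never from a script. Its argument "deltas" is a list of rows, each a list of 7 numbers: the opening, from -1 (shut) to 1 (fully open), so that 0 is half open, then the shift along the tool's x, y, z normalised to -1 to 1, where 1 is 150 mm, then the turn, a rotation vector about the tool's x, y, z normalised to -1 to 1, where 1 is 45 degrees. In form: [[hand, tx, ty, tz, rx, ry, rz], ...]. A call has 1 to 8 rows; each row is the pose to reach, as a shift and turn from the pose commanded when the call began, along the tool's axes at that moment; what a row does not reach only later rows make up. A row lasts 1/8 s, in which the tool goes at most 62.5 mm and 10.7 degrees, less where a joint would pass 70% of its speed; a pose out of reach is approached as far as the arm can. A call with a number of a shift or a turn outside -1 to 1 is refused whole. A call with a gripper value outside its range is refused whole. The fingers move at their own pace and stop on an object; "newtons" is the grip in N (left out, the last holds). Time passes only in rows, so rows that repeat a pose let the fingers close. It gives the time, the measured TCP pose, the force and the opening at its end, in the units of the state.
- telemetry.observe(): the state, without advancing time (a new reading comes with each control period).
- cams.grab_frame(name): name is "scene" or "top" or "wrist"; returns the picture (420x560x3 uint8, blue, green, red); there is no depth.
- cams.get_calibration(name): a dict with "fx", "fy", "cx", "cy" (pixels), "k1" (the pictures are not rectified: a ray, as slopes to the right and down, at radius r is drawn at 1 + k1 r^2 times it, then the intrinsics apply), "R" (3x3) and "t" (3): a world point X has camera coordinates R X + t. Camera axes: x right, y down, z forward; pixel columns grow to the right and rows downward; lengths in m; the calibration is good to about 2 mm. A picture is of the moment at which its call begins: read the wrist's pose just before it. get_calibration takes no time and is no camera call; for the wrist camera it gives the pose at the moment of the call.
- job.job_done(): hands the job in, once; it reports no verdict.
The state is a dict: "clock": time; "qpos": joint angles; "qd": joint speeds; "joint_efforts": joint torques, N m; "position": TCP position; "tool_rot": TCP orientation; "force": force on the tool from outside, world axes, zero at the start; "moment": the same for the moment, N m; "grip_width": finger opening in m.
Only numpy, scipy, OpenCV 4.12 (cv2) and the standard library are available. Lean on these libraries where they do the work, as an engineer would, in place of code of your own. Each camera call takes 0.05 s, during which the arm holds its last target.

## Working session

There is one attempt and no reset: what is moved stays moved. The work goes in short steps, Python scripts to look and compute and a tool call to move; the robot and the scene stay as the last step left them, time stands still between calls to the robot, and variables do not carry over. Pictures are saved under pics/ and viewed, and the job is handed in when it is done.

Besides the shell and the picture viewer there is one more tool, called after "Emit:" by a JSON object that holds its "method" and its "body", one argument or row to a line. arm_command: Moves the arm, as the interface text tells. Its arguments: {"type":"object","properties":{"deltas":{"type":"array","items":{"type":"array","items":{"type":"number"}}},"newtons":{"type":"number"}},"required":["deltas"]}

```bash
mkdir -p pics; ls; python3 - <<'E'
from workcell import telemetry,cams,job,bot
import cv2
print(telemetry.observe()); print([a for a in dir(bot) if a[0]!='_'])
for n in ["scene","top","wrist"]:
    c=cams.get_calibration(n); print(n,c)
    cv2.imwrite(f"pics/{n}0.png",cams.grab_frame(n))
E
```

```text
pics
{'clock': 0.0, 'qpos': array([ 1.03780045,  0.52200789, -0.03631279,  1.6000138 ,  0.02118741,
        1.02111991, -0.11279822]), 'qd': array([ 0.00064662,  0.0007073 ,  0.0002597 ,  0.00107485,  0.00174322,
        0.00018981, -0.00132818]), 'joint_efforts': array([-3.05902440e-04, -9.27076650e+01,  1.98015936e+00, -3.69918001e+01,
        1.77682971e-02,  8.28081305e-03, -6.83579060e-05]), 'position': array([ 0.27884724, -0.55897814,  0.24772763]), 'tool_rot': array([-3.14043110e+00,  8.10141129e-05,  4.62768584e-01]), 'force': array([0.43343103, 1.04176997, 0.74450842]), 'moment': array([-0.0387502 ,  0.03142268, -0.01138045]), 'grip_width': 0.08525877923494017}
['IKError', 'tips_ahead']
scene {'fx': 546.9832673693184, 'fy': 546.9832673693184, 'cx': 279.2277807494608, 'cy': 213.34369038799642, 'k1': -0.07160155970229244, 'R': array([[-0.83733576, -0.54664553,  0.00689083],
       [-0.38008232,  0.57304668, -0.72605436],
       [ 0.39294561, -0.61057036, -0.68760278]]), 't': array([0.39231072, 0.33522005, 1.17644043])}
top {'fx': 500.5133014706528, 'fy': 500.5133014706528, 'cx': 286.5637496739436, 'cy': 216.85005297554545, 'k1': -0.12219682371591997, 'R': array([[-0.02600685, -0.99936015, -0.02455466],
       [-0.99400043,  0.0284622 , -0.10560797],
       [ 0.10623928,  0.02166081, -0.99410463]]), 't': array([-0.07373408,  0.58525301,  1.31154756])}
wrist {'fx': 309.3398768975701, 'fy': 309.3398768975701, 'cx': 276.6432098769128, 'cy': 212.8537788205744, 'k1': -0.03766378449687907, 'R': array([[ 4.45847594e-01, -8.95108701e-01,  5.80207859e-04],
       [-8.47924970e-01, -4.22137846e-01,  3.20660076e-01],
       [-2.86780696e-01, -1.43457496e-01, -9.47194161e-01]]), 't': array([-0.62464507, -0.04166193,  0.37899906])}
```

View pics/scene0.png

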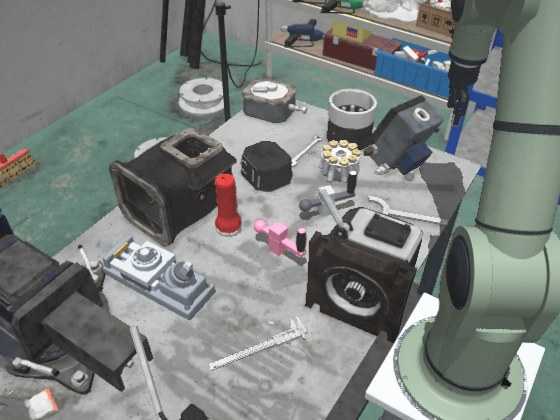

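View pics/top0.png

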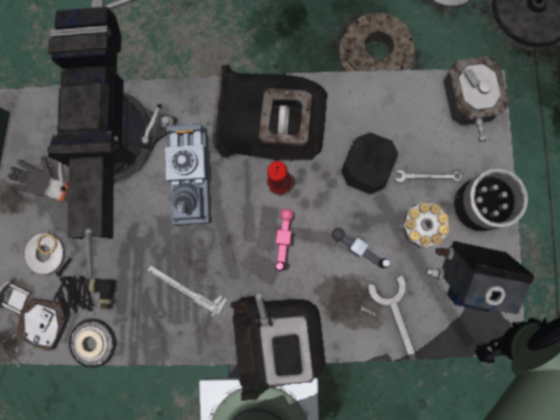

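View pics/wrist0.png

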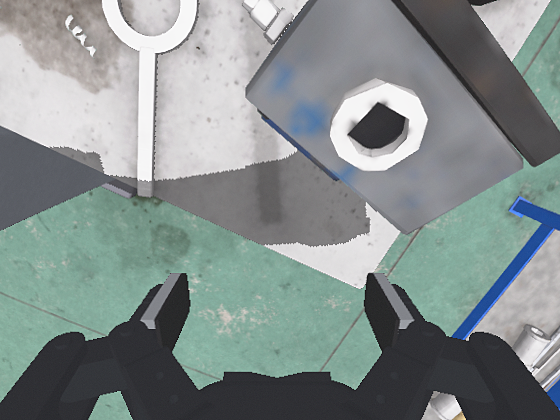

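Candidates for the crank are the pink one (top 284,240; scene 280,240) and the steel-grey one with a black handle (top 360,248; scene 330,195). The grey one fits the description, since pink is the forbidden look-alike. I'll confirm it in enlarged crops.

```bash
python3 - <<'E'
import cv2,numpy as np
t=cv2.imread('pics/top0.png'); s=cv2.imread('pics/scene0.png')
a=cv2.resize(t[215:285,320:410],(720,560),interpolation=cv2.INTER_CUBIC)
b=cv2.resize(s[160:225,290:375],(680,520),interpolation=cv2.INTER_CUBIC)
c=cv2.resize(t[115:235,150:230],(480,720)[0:1]+(600,),interpolation=cv2.INTER_CUBIC) if 0 else cv2.resize(t[115:235,140:240],(500,600),interpolation=cv2.INTER_CUBIC)
d=cv2.resize(s[225:325,90:220],(780,600),interpolation=cv2.INTER_CUBIC)
for n,i in zip('abcd',(a,b,c,d)): cv2.imwrite(f'pics/crop_{n}.png',i)
E
```

```text
(no output)
```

View pics/crop_a.png

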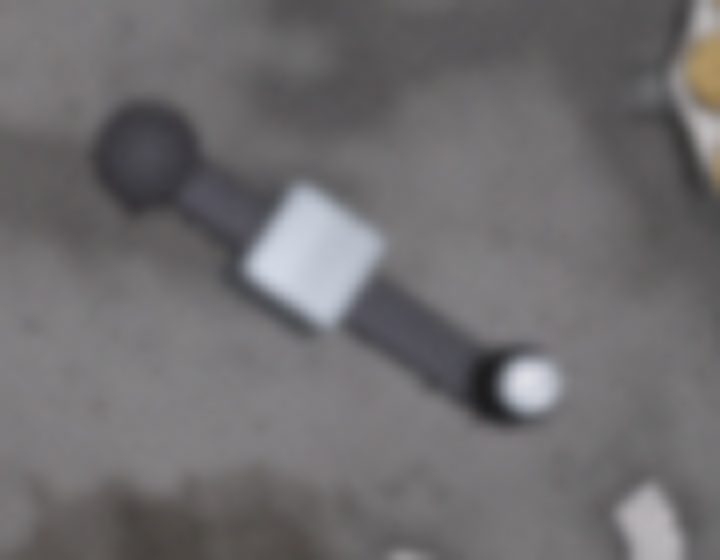

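View pics/crop_b.png

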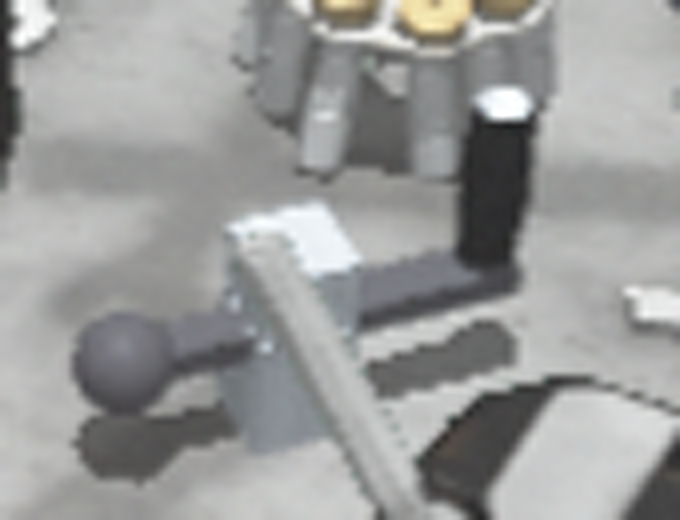

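View pics/crop_c.png

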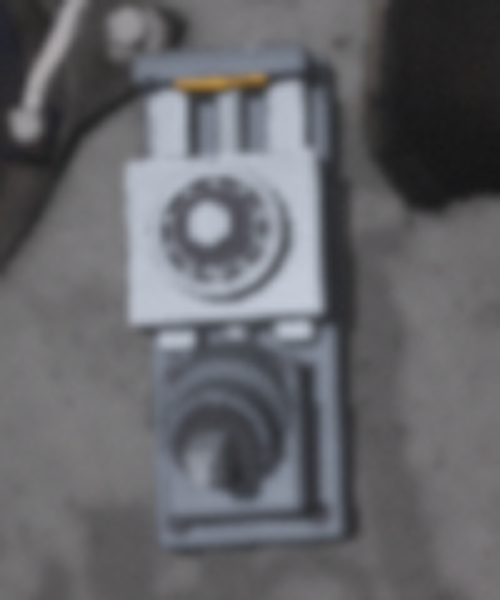

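View pics/crop_d.png

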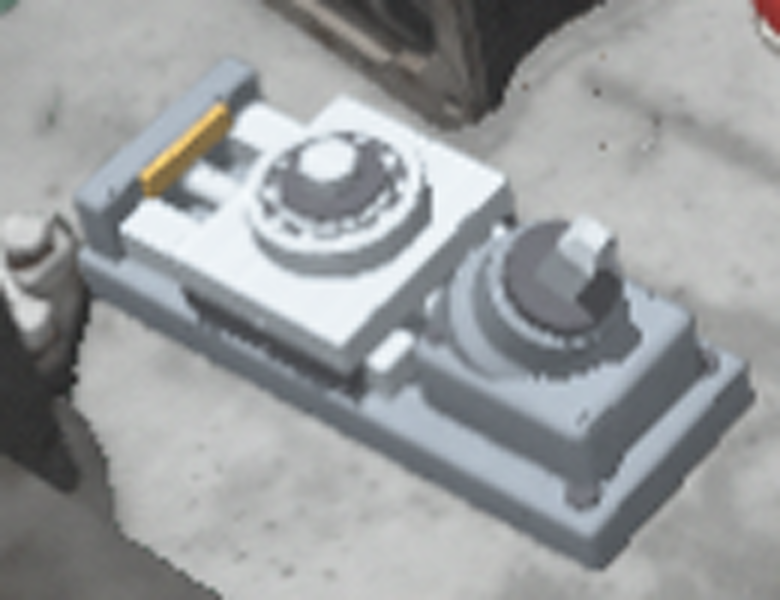

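```bash
cat > h.py <<'E'
import numpy as np,cv2
from scipy.spatial.transform import Rotation as Ro
def ray(c,uv):
    uv=np.atleast_2d(np.array(uv,float)); d=np.stack([(uv[:,0]-c['cx'])/c['fx'],(uv[:,1]-c['cy'])/c['fy']],1)
    p=d.copy()
    for _ in range(20): p=d/(1+c['k1']*(p**2).sum(1,keepdims=True))
    R=np.array(c['R']);o=-R.T@np.array(c['t'])
    return o,(np.c_[p,np.ones(len(p))]@R)
def plane(c,uv,z):
    o,d=ray(c,uv); return o+d*((z-o[2])/d[:,2])[:,None]
def proj(c,X):
    X=np.atleast_2d(X)@np.array(c['R']).T+np.array(c['t']); p=X[:,:2]/X[:,2:]
    p=p*(1+c['k1']*(p**2).sum(1,keepdims=True)); return p*[c['fx'],c['fy']]+[c['cx'],c['cy']]
def tri(obs):
    A=np.zeros((3,3));b=np.zeros(3)
    for c,uv in obs:
        o,d=ray(c,uv);d=d[0]/np.linalg.norm(d[0]);P=np.eye(3)-np.outer(d,d);A+=P;b+=P@o
    X=np.linalg.solve(A,b); return X,[ (proj(c,X)[0]-uv).round(1) for c,uv in obs]
def toR(rpy): return Ro.from_euler('xyz',rpy).as_matrix()
def cmd(st,p,R,Rc=None,pc=None):
    """units shift & turn from commanded pose (default measured) to p,R"""
    R0=toR(st['tool_rot']) if Rc is None else Rc; p0=st['position'] if pc is None else pc
    s=R0.T@(np.array(p)-p0)/0.15; w=Ro.from_matrix(R0.T@R).as_rotvec()/(np.pi/4)
    return s.round(3),w.round(3)
E
python3 - <<'E'
from h import *
from workcell import cams,telemetry
c=cams.get_calibration('top'); s=cams.get_calibration('scene')
f=lambda u,n,o:(np.array(u)+.5)/n-.5+o
q=f([(308,183),(385,245),(328,330),(242,265)],8,(320,215))
P=plane(c,q,.08); print(P.round(4),P.mean(0))
e=(P[1]-P[0]+P[2]-P[3])/2; print(e,np.degrees(np.arctan2(e[1],e[0])),np.linalg.norm(e), np.linalg.norm(P[1]-P[2]))
h=plane(c,f([(530,386)],8,(320,215)),.118); print('handle top',h); v=h[0]-P.mean(0); print(np.degrees(np.arctan2(v[1],v[0])),np.hypot(*v[:2]))
b=plane(c,f([(147,156)],8,(320,215)),.043); print('ball',b)
qs=f([(228,225),(318,200),(358,262),(268,285)],8,(290,160)); print('scene hub',plane(s,qs,.08).mean(0))
# slide bed corner etc
k=f([(128,160),(320,152),(325,318),(132,325)],5,(140,115)); 
for z in (.06,.07,.08):
  T=plane(c,k,z); print('table',z,T.round(3).tolist(), np.linalg.norm(T[1]-T[0]),np.linalg.norm(T[3]-T[0]))
bed=f([(162,545),(345,540)],5,(140,115)); print('bed',plane(c,bed,.015))
t1=f([(216,445)],5,(140,115))[0]
print('pistons',plane(c,[(428,225)],.08),'torch',plane(c,[(279,178)],.174))
print('vblock',plane(c,[(446,250),(446,290)],.1),'pink',plane(c,[(284,238)],.08),'fork',plane(c,[(386,288)],.02))
E
```

```text
[[ 0.5193 -0.2729  0.08  ]
 [ 0.4987 -0.2968  0.08  ]
 [ 0.4721 -0.2775  0.08  ]
 [ 0.4936 -0.2507  0.08  ]] [ 0.49592269 -0.27448732  0.08      ]
[-0.02109616 -0.02534763  0.        ] -129.76971687448162 0.03297802964931985 0.03293702297049803
handle top [[ 0.45188503 -0.33494479  0.118     ]]
-126.06986299206707 0.07479586534729527
ball [[ 0.53203867 -0.22450013  0.043     ]]
scene hub [ 0.49228931 -0.26772791  0.08      ]
table 0.06 [[0.78, 0.233, 0.06], [0.78, 0.128, 0.06], [0.69, 0.125, 0.06], [0.689, 0.23, 0.06]] 0.10512337879561283 0.0907963287106173
table 0.07 [[0.778, 0.23, 0.07], [0.778, 0.126, 0.07], [0.688, 0.123, 0.07], [0.687, 0.227, 0.07]] 0.1043171019061029 0.09009993764774968
table 0.08 [[0.775, 0.227, 0.08], [0.775, 0.124, 0.08], [0.686, 0.122, 0.08], [0.686, 0.225, 0.08]] 0.10351082501659294 0.08940354658488193
bed [[0.57502687 0.22501933 0.015     ]
 [0.57496001 0.12356677 0.015     ]]
pistons [[ 0.54605787 -0.45559277  0.08      ]] torch [[ 0.66244079 -0.07702547  0.174     ]]
vblock [[ 0.47946362 -0.49328947  0.1       ]
 [ 0.37872738 -0.48814285  0.1       ]] pink [[ 0.52324164 -0.08277157  0.08      ]] fork [[ 0.3857334  -0.34969351  0.02      ]]
```

```bash
python3 - <<'E'
from h import *
from workcell import cams,telemetry
c=cams.get_calibration('wrist'); st=telemetry.observe(); R=toR(st['tool_rot'])
o,d=ray(c,[(c['cx'],c['cy'])]); print('cam in tool',(R.T@(o-st['position'])).round(4),'axis',(R.T@d[0]).round(3))
X=np.array([.494,-.272,.078])
# yaw 53deg, view from above
for yaw in (40,53):
  Rt=toR([np.pi,0,np.radians(yaw)])
  # go to pose with TCP backed toward cam
  p=X+np.array([0,0,.17])-Rt@np.array([0.03,0,0])
  print(yaw,p.round(3),cmd(st,p,Rt))
E
```

```text
cam in tool [ 0.0817 -0.0004 -0.1249] axis [-0.321  0.001  0.947]
40 [ 0.471 -0.291  0.248] (array([ 1.943, -1.026, -0.   ]), array([-0.001, -0.   , -0.3  ]))
53 [ 0.476 -0.296  0.248] (array([ 1.958, -0.983, -0.   ]), array([-0.001, -0.   , -0.589]))
```

Emit:
{"method": "arm_command", "body": {
  "deltas": [
    [1,0.3,-0.15,0,0,0,-0.1],
    [1,0.65,-0.33,0,0,0,-0.2],
    [1,0.98,-0.5,0,0,0,-0.3]
  ]
}}

```text
clock: 0.52
position: [0.3779, -0.4249, 0.2482]
tool_rot: [-3.141, -0.0, 0.701]
force: [0.9, -0.5, 0.5]
grip_width: 0.0856
```

```bash
python3 - <<'E'
from h import *
from workcell import cams,telemetry
st=telemetry.observe(); print(st['clock'],st['position'],st['tool_rot'],st['qpos'].round(2))
print(cmd(st,[.476,-.296,.248],toR([np.pi,0,np.radians(53)])))
E
```

```text
0.525 [ 0.37793373 -0.42485428  0.24817269] [-3.14139603e+00 -1.15140833e-04  7.00917426e-01] [ 0.83  0.43 -0.13  1.75  0.07  0.96 -0.19]
(array([ 1.054e+00, -2.350e-01,  1.000e-03]), array([-0.   , -0.   , -0.285]))
```

Emit:
{"method": "arm_command", "body": {
  "deltas": [
    [1,0.35,-0.08,0,0,0,-0.1],
    [1,0.7,-0.16,0,0,0,-0.2],
    [1,1.0,-0.235,0,0,0,-0.285],
    [1,1.0,-0.235,0,0,0,-0.285]
  ]
}}

```text
clock: 1.02
position: [0.4713, -0.2998, 0.2482]
tool_rot: [-3.141, -0.001, 0.928]
force: [-0.3, 0.2, 0.6]
grip_width: 0.0853
```

```bash
python3 - <<'E'
from h import *
from workcell import cams,telemetry
import pickle
st=telemetry.observe(); c=cams.get_calibration('wrist');im=cams.grab_frame('wrist')
cv2.imwrite('pics/w1.png',im); pickle.dump((st,c),open('w1.pkl','wb'))
print(st['clock'],st['position'],st['tool_rot'])
E
```

```text
1.025 [ 0.47130677 -0.29982233  0.24822238] [-3.14131993e+00 -1.39754994e-03  9.28296043e-01]
```

View pics/w1.png

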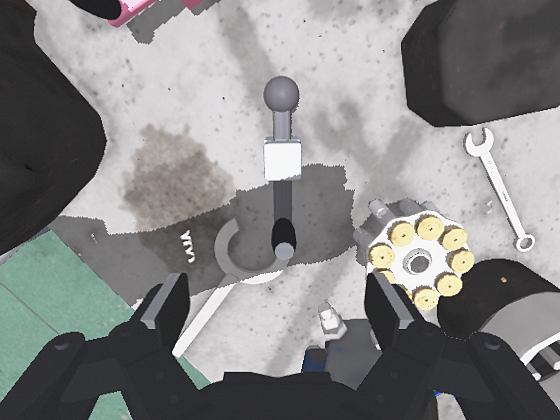

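The wrist view shows the grey crank: hub top near (282,160), black handle with its cap at (284,251), ball at (281,94). The pistons are on the right, clear of it.

```bash
python3 - <<'E'
from h import *
import pickle
from workcell import telemetry
st,c=pickle.load(open('w1.pkl','rb')); im=cv2.imread('pics/w1.png'); g=cv2.cvtColor(im,cv2.COLOR_BGR2GRAY)
# hub top mask: flood fill
m=np.zeros((422,562),np.uint8); 
print(im[160,282],im[170,270])
cv2.floodFill(im.copy(),m,(282,160),0,(10,10,10),(10,10,10),4|(255<<8)|cv2.FLOODFILL_FIXED_RANGE|cv2.FLOODFILL_MASK_ONLY)
M=m[1:-1,1:-1]; cnt=max(cv2.findContours(M,0,1)[0],key=cv2.contourArea); r=cv2.minAreaRect(cnt); print(r)
B=cv2.boxPoints(r); P=plane(c,B,.08); print(P.round(4),P.mean(0).round(4))
for i in range(2):
  e=P[i+1]-P[i]; print(np.linalg.norm(e),np.degrees(np.arctan2(e[1],e[0])))
h=plane(c,[(284,251)],.118)[0]; b=plane(c,[(281.5,94)],.043)[0]; v=h-b; print(h,b,np.degrees(np.arctan2(v[1],v[0])),np.hypot(*v[:2]))
cv2.imwrite('pics/w1c.png',cv2.resize(np.hstack([im[120:200,240:325],cv2.cvtColor(M,8)[120:200,240:325]]),None,fx=4,fy=4))
E
```

```text
[247 247 247] [247 247 247]
((282.5, 161.5), (35.0, 35.0), 90.0)
[[ 0.4926 -0.2526  0.08  ]
 [ 0.5187 -0.2722  0.08  ]
 [ 0.4994 -0.2993  0.08  ]
 [ 0.4723 -0.279   0.08  ]] [ 0.4957 -0.2758  0.08  ]
0.03263398764991994 -36.836783329888796
0.03327429681010005 -125.51589046922834
[ 0.45167894 -0.33639186  0.118     ] [ 0.53247036 -0.22569552  0.043     ] -126.12373642269097 0.13704353952350568
```

View pics/w1c.png

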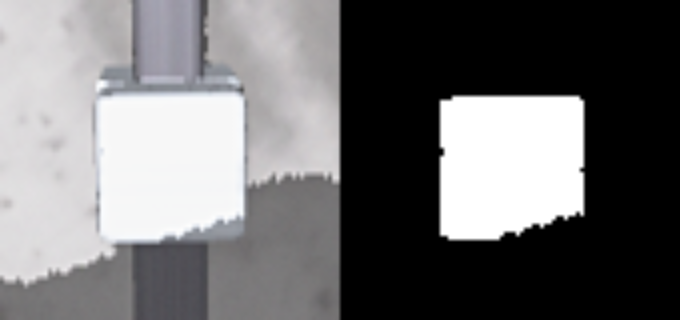

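```bash
python3 - <<'E'
from h import *
from workcell import telemetry
st=telemetry.observe(); Rt=toR([np.pi,0,np.radians(53.9)])
for z in (.16,.062): print(cmd(st,[.4957,-.2757,z],Rt))
E
```

```text
(array([0.243, 0.032, 0.588]), array([-0.001, -0.   , -0.02 ]))
(array([0.243, 0.033, 1.241]), array([-0.001, -0.   , -0.02 ]))
```

Emit:
{"method": "arm_command", "body": {
  "deltas": [
    [1,0.24,0.033,0.3,0,0,-0.02],
    [1,0.243,0.033,0.6,0,0,-0.02],
    [1,0.243,0.033,0.85,0,0,-0.02],
    [1,0.243,0.033,0.85,0,0,-0.02]
  ]
}}

```text
clock: 1.58
position: [0.4934, -0.2774, 0.1188]
tool_rot: [-3.137, 0.001, 0.936]
force: [0.1, 0.1, 1.6]
grip_width: 0.0856
```

```bash
python3 - <<'E'
from h import *
from workcell import telemetry
st=telemetry.observe(); Rt=toR([np.pi,0,np.radians(53.9)])
for z in (.062,): print(cmd(st,[.4957,-.2757,z],Rt))
E
```

```text
(array([0.019, 0.008, 0.378]), array([-0.006,  0.002, -0.005]))
```

Emit:
{"method": "arm_command", "body": {
  "deltas": [
    [1,0.015,0.0,0.2,0,0,0],
    [1,0.015,0.0,0.378,0,0,0],
    [1,0.015,0.0,0.378,0,0,0],
    [-1,0.015,0.0,0.378,0,0,0],
    [-1,0.015,0.0,0.378,0,0,0],
    [-1,0.015,0.0,0.378,0,0,0],
    [-1,0.015,0.0,0.378,0,0,0],
    [-1,0.015,0.0,0.378,0,0,0]
  ],
  "newtons": 80
}}

```text
clock: 2.58
position: [0.497, -0.2755, 0.0653]
tool_rot: [3.14, -0.0, 0.938]
force: [-2.3, 1.0, 13.8]
grip_width: 0.035
```

Emit:
{"method": "arm_command", "body": {
  "deltas": [
    [-1,0,0,0,0,0,0],
    [-1,0,0,0,0,0,0]
  ]
}}

```text
clock: 2.82
position: [0.497, -0.2755, 0.0653]
tool_rot: [3.14, -0.0, 0.938]
force: [-3.2, 1.7, 13.8]
grip_width: 0.035
```

Emit:
{"method": "arm_command", "body": {
  "deltas": [
    [-1,0,0,-0.3,0,0,0],
    [-1,0,0,-0.65,0,0,0],
    [-1,0,0,-1,0,0,0],
    [-1,0,0,-1,0,0,0]
  ]
}}

```text
clock: 3.32
position: [0.4979, -0.2759, 0.2179]
tool_rot: [3.135, -0.001, 0.938]
force: [-1.1, -0.5, -5.1]
grip_width: 0.0349
```

```bash
python3 - <<'E'
from h import *
from workcell import telemetry,cams
c=cams.get_calibration('top'); s=cams.get_calibration('scene')
f=lambda u,n,o:(np.array(u)+.5)/n-.5+o
print('collar?',plane(c,f([(220,450)],5,(140,115)),.105),plane(s,f([(560,280)],6,(90,225)),.105))
st=telemetry.observe();print(st['position'],st['tool_rot'],st['qpos'].round(2),st['force'],st['grip_width'])
cv2.imwrite('pics/w2.png',cams.grab_frame('wrist'))
E
```

```text
collar? [[0.61413674 0.17174593 0.105     ]] [[0.61086159 0.18175652 0.105     ]]
[ 0.49793343 -0.27593508  0.21794479] [ 3.13549188e+00 -9.68196338e-04  9.37640750e-01] [ 0.57  0.47 -0.23  1.78  0.13  0.9  -0.35] [-1.07918433 -0.4749446  -5.05993326] 0.034910490347848565
```

View pics/w2.png

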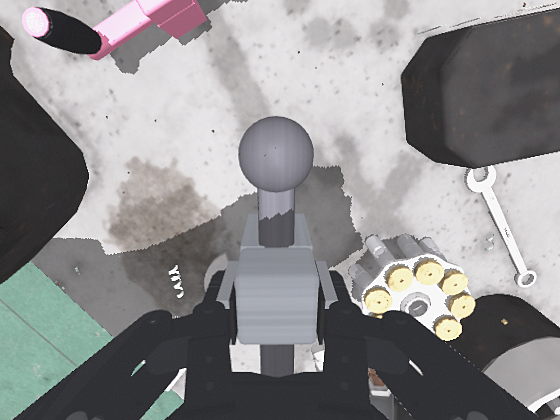

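```bash
cat >> h.py <<'E'
def tilt(psi): return toR([0,-np.pi/6,0])@toR([np.pi,0,np.radians(psi)])
E
python3 - <<'E'
from h import *
from workcell import telemetry
st=telemetry.observe()
p1=[.505,-.14,.27]; print(cmd(st,p1,toR([np.pi,0,np.radians(75)])))
print(cmd(st,[.5315,.068,.246],tilt(90)))
print(cmd(st,[.5315,.068,.246],tilt(90),toR([np.pi,0,np.radians(75)]),p1))
E
```

```text
(array([ 0.76 , -0.49 , -0.364]), array([ 0.003,  0.   , -0.473]))
(array([ 1.983, -1.168, -0.206]), array([-0.641,  0.212, -0.787]))
(array([ 1.385, -0.188,  0.16 ]), array([-0.663,  0.087, -0.326]))
```

Emit:
{"method": "arm_command", "body": {
  "deltas": [
    [-1,0.2,-0.12,-0.2,0,0,-0.12],
    [-1,0.45,-0.3,-0.33,0,0,-0.3],
    [-1,0.76,-0.49,-0.36,0,0,-0.47]
  ]
}}

```text
clock: 3.75
position: [0.5042, -0.1389, 0.2677]
tool_rot: [-3.141, 0.0, 1.31]
force: [0.8, 0.8, -4.4]
grip_width: 0.0348
```

Emit:
{"method": "arm_command", "body": {
  "deltas": [
    [-1,0.25,0,0,-0.12,0.01,-0.06],
    [-1,0.5,-0.05,0.05,-0.28,0.03,-0.13],
    [-1,0.75,-0.1,0.1,-0.45,0.05,-0.2],
    [-1,1.0,-0.13,0.12,-0.6,0.08,-0.28],
    [-1,1.0,-0.13,0.12,-0.663,0.087,-0.326]
  ]
}}

```text
clock: 4.38
position: [0.5232, 0.0131, 0.2482]
tool_rot: [2.619, -0.001, 1.576]
force: [-0.4, -1.1, -3.7]
grip_width: 0.0347
```

```bash
python3 - <<'E'
from h import *
from workcell import telemetry
st=telemetry.observe();print(st['position'],st['qpos'].round(2))
print(cmd(st,[.5315,.068,.246],tilt(90)))
E
```

```text
[0.5231892  0.01305843 0.24821058] [ 0.03  0.19 -0.26  2.26  0.68  0.24 -0.83]
(array([0.366, 0.042, 0.042]), array([-0.002, -0.004,  0.005]))
```

Emit:
{"method": "arm_command", "body": {
  "deltas": [
    [-1,0.2,0.03,0.02,0,0,0],
    [-1,0.366,0.042,0.042,0,0,0],
    [-1,0.366,0.042,0.042,0,0,0]
  ]
}}

```text
clock: 4.75
position: [0.5328, 0.067, 0.2461]
tool_rot: [2.621, 0.0, 1.573]
force: [-0.3, -1.0, -5.3]
grip_width: 0.0349
```

```bash
python3 - <<'E'
from h import *
from workcell import cams,telemetry
import pickle
st=telemetry.observe(); c=cams.get_calibration('wrist');im=cams.grab_frame('wrist')
cv2.imwrite('pics/w3.png',im); pickle.dump((st,c),open('w3.pkl','wb'))
print(st['clock'],st['position'],st['tool_rot'],st['qpos'].round(2))
E
```

```text
4.75 [0.53284125 0.06698709 0.24610854] [2.62079184e+00 2.40360076e-04 1.57278282e+00] [-0.16  0.21 -0.2   2.23  0.8   0.29 -1.07]
```

View pics/w3.png

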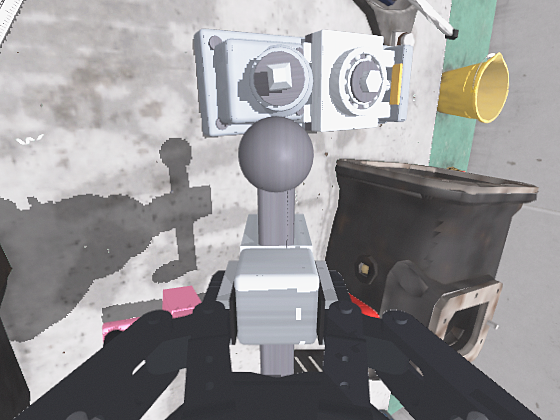

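```bash
python3 - <<'E'
import cv2
im=cv2.imread('pics/w3.png'); cv2.imwrite('pics/w3c.png',cv2.resize(im[40:120,235:325],None,fx=7,fy=7,interpolation=cv2.INTER_CUBIC))
E
```

```text
(no output)
```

View pics/w3c.png

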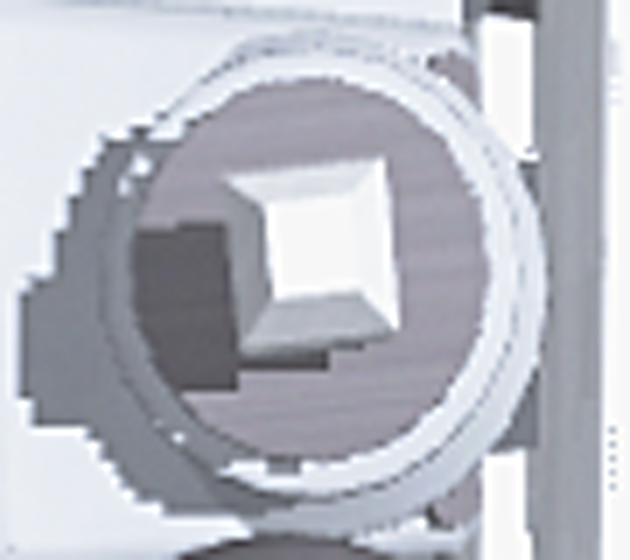

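```bash
python3 - <<'E'
import cv2,numpy as np
im=cv2.imread('pics/w3.png'); cv2.imwrite('pics/w3d.png',cv2.resize(im[20:150,185:420],None,fx=3.4,fy=3.4,interpolation=cv2.INTER_CUBIC))
hsv=cv2.cvtColor(im,cv2.COLOR_BGR2HSV)
for p in [(268,60),(290,100),(305,75),(262,110)]: print(p,im[p[1],p[0]],hsv[p[1],p[0]])
E
```

```text
(268, 60) [175 162 163] [122  19 175]
(290, 100) [168 155 158] [127  20 168]
(305, 75) [247 240 235] [108  12 247]
(262, 110) [142 132 128] [111  25 142]
```

View pics/w3d.png

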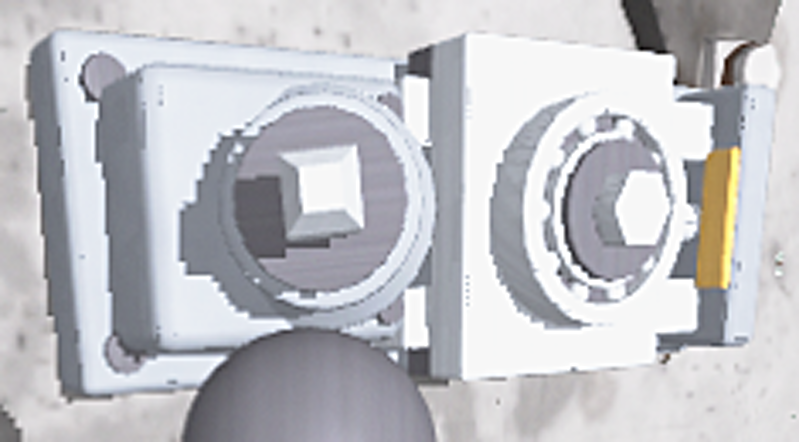

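```bash
python3 - <<'E'
from h import *
import pickle
st,c=pickle.load(open('w3.pkl','rb')); im=cv2.imread('pics/w3.png'); g=cv2.cvtColor(im,6).astype(float)
pts=[]
for r in range(36,128,6):
    seg=g[r,308:332]; d=np.diff(seg); k=int(d.argmax()); 
    # subpixel
    w=np.clip(d[max(k-1,0):k+2],0,None); u=308+max(k-1,0)+.5+(w*np.arange(len(w))).sum()/w.sum(); pts.append((u,r)); 
pts=np.array(pts); print(pts.round(1).tolist())
P=plane(c,pts,.075); q=np.polyfit(P[:,1],P[:,0],1); print('table front edge yaw',np.degrees(np.arctan(-q[0])), (P[:,0]-np.polyval(q,P[:,1])).round(4))
# collar mask
hsv=cv2.cvtColor(im,cv2.COLOR_BGR2HSV); 
m=((hsv[...,0]>115)&(hsv[...,1]>12)&(hsv[...,2]>80)).astype(np.uint8); m[:45]=0;m[110:]=0;m[:,:245]=0;m[:,312:]=0
cs=[x for x in cv2.findContours(m,0,1)[0] if cv2.contourArea(x)>20]; print([cv2.contourArea(x) for x in cs])
h=cv2.convexHull(np.vstack(cs)); print(cv2.fitEllipse(h))
v=cv2.cvtColor(m*255,8); cv2.imwrite('pics/m.png',cv2.resize(v[40:120,235:325],None,fx=5,fy=5,interpolation=0))
E
```

```text
[[321.1, 36.0], [311.8, 42.0], [320.8, 48.0], [320.8, 54.0], [320.9, 60.0], [320.9, 66.0], [320.9, 72.0], [320.9, 78.0], [320.6, 84.0], [320.5, 90.0], [320.5, 96.0], [320.4, 102.0], [320.4, 108.0], [320.4, 114.0], [320.3, 120.0], [320.2, 126.0]]
table front edge yaw 4.405486483426081 [ 0.0024 -0.0095  0.0016  0.0015  0.0016  0.0013  0.0012  0.0011  0.0005
  0.0004  0.0001 -0.0001 -0.0002 -0.0004 -0.0007 -0.0009]
[2100.5, 21.5]
((281.0340576171875, 74.73539733886719), (50.58103942871094, 65.00785827636719), 26.384998321533203)
```

View pics/m.png

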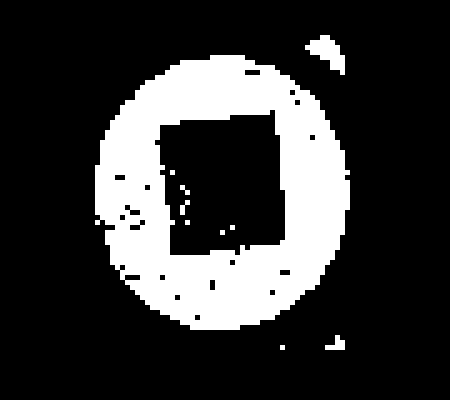

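```bash
python3 - <<'E'
from h import *
import pickle
from workcell import cams
st,c=pickle.load(open('w3.pkl','rb')); im=cv2.imread('pics/w3.png'); g=cv2.cvtColor(im,6).astype(float)
pts=[]
for r in list(range(48,127,4)):
    seg=g[r,316:326]; d=np.diff(seg); k=int(d.argmax()); w=np.clip(d[max(k-1,0):k+2],0,None); pts.append((316+max(k-1,0)+.5+(w*np.arange(len(w))).sum()/w.sum(),r))
P=plane(c,pts,.075); q=np.polyfit(P[:,1],P[:,0],1); yaw=np.arctan(-q[0]); print('yaw',np.degrees(yaw),np.abs(P[:,0]-np.polyval(q,P[:,1])).max())
hsv=cv2.cvtColor(im,cv2.COLOR_BGR2HSV)
m=((hsv[...,0]>115)&(hsv[...,1]>12)&(hsv[...,2]>80)).astype(np.uint8); m[:45]=0;m[110:]=0;m[:,:245]=0;m[:,312:]=0
x=max(cv2.findContours(m,0,1)[0],key=cv2.contourArea); E=cv2.fitEllipse(cv2.convexHull(x)); print(E)
for yawd in (0,1.5,np.degrees(yaw)):
  y=np.radians(yawd); a=np.array([-.5*np.cos(y),-.5*np.sin(y),.8660254])
  S=plane(c,[E[0]],.105)[0]
  # refine: project boundary of hull onto collar plane & fit circle
  H=cv2.convexHull(x)[:,0].astype(float)
  o,d=ray(c,H); t=((S-o)@a)/(d@a); Q=o+d*t[:,None]
  ex=np.array([np.cos(y)*.8660254,np.sin(y)*.8660254,.5]); ey=np.cross(a,ex)
  uv=np.c_[(Q-S)@ex,(Q-S)@ey]; (cu,cv_),r=cv2.minEnclosingCircle((uv*1000).astype(np.float32))
  A=np.c_[2*uv,np.ones(len(uv))]; s=np.linalg.lstsq(A,(uv**2).sum(1),rcond=None)[0]
  print(yawd,'S',S.round(4),'circ',(s[:2]*1000).round(2),1000*np.sqrt(s[2]+s[0]**2+s[1]**2),r)
  for L in (.028,.038): print('  proj',L,proj(c,S+L*a))
# hole corners
hole=(m==0).astype(np.uint8); n,l,stt,cc=cv2.connectedComponentsWithStats(hole,connectivity=4); k=l[78,280]; hm=(l==k).astype(np.uint8)
hc=max(cv2.findContours(hm,0,1)[0],key=cv2.contourArea); print(cv2.minAreaRect(hc), cv2.approxPolyDP(cv2.convexHull(hc),3,True)[:,0].tolist())
E
```

```text
yaw 2.3530144067073473 0.00035649683785499153
((278.7745361328125, 78.04393768310547), (50.76024627685547, 54.52806854248047), 1.3517311811447144)
0 S [0.6146 0.1744 0.105 ] circ [-0.   -0.48] 21.95836068077364 22.201248168945312
  proj 0.028 [[278.94084453  74.70188013]]
  proj 0.038 [[279.00951805  73.32210542]]
1.5 S [0.6146 0.1744 0.105 ] circ [-0.01 -0.5 ] 21.947577537574176 22.180416107177734
  proj 0.028 [[278.94425611  75.20840236]]
  proj 0.038 [[279.01429625  74.03843164]]
2.3530144067073473 S [0.6146 0.1744 0.105 ] circ [-0.02 -0.52] 21.94231584115078 22.17023468017578
  proj 0.028 [[278.95094147  75.49641616]]
  proj 0.038 [[279.0237147   74.44564549]]
((279.02435302734375, 76.71951293945312), (27.055728912353516, 23.96364402770996), 83.6598129272461) [[289, 62], [291, 87], [269, 90], [267, 65]]
```

```bash
cat >> h.py <<'E'
YAW=np.radians(2.5); S=np.array([.6146,.1739,.105]); RZ=toR([0,0,YAW])
a=RZ@np.array([-.5,0,.8660254]); ex=RZ@np.array([.8660254,0,.5]); ey=np.cross(a,ex)
def tilt(psi): return RZ@toR([0,-np.pi/6,0])@toR([np.pi,0,np.radians(psi)])
E
python3 - <<'E'
from h import *
import pickle
st,c=pickle.load(open('w3.pkl','rb'))
print(tilt(0).round(3)[:,0],ex)
f=lambda u,n,o:(np.array(u)+.5)/n-.5+o
for nm,co in (('base',f([(225,180),(385,158),(400,330),(240,355)],7,(235,40))),('hole',np.array([(267,65),(289,62),(291,87),(269,90)])),('tip',f([(265,203),(352,195),(360,290),(275,300)],7,(235,40)))):
  L=.038 if nm=='tip' else .028
  o,d=ray(c,co); t=((S+L*a-o)@a)/(d@a); Q=o+d*t[:,None]-S; uv=np.c_[Q@ex,Q@ey]*1000
  print(nm,uv.round(1).tolist(),uv.mean(0).round(2))
  for i in range(4):
    e=uv[(i+1)%4]-uv[i]; print('   ',np.linalg.norm(e).round(2),np.degrees(np.arctan2(e[1],e[0])).round(2))
E
```

```text
[0.865 0.038 0.5  ] [0.86520114 0.0377755  0.5       ]
base [[-9.2, 8.2], [8.5, 9.8], [9.8, -8.0], [-8.3, -10.0]] [0.19 0.02]
    17.74 5.16
    17.84 -85.9
    18.19 -173.69
    18.22 92.7
hole [[-9.0, 8.4], [8.0, 9.9], [9.2, -8.2], [-8.2, -9.8]] [0.02 0.1 ]
    17.07 5.1
    18.14 -86.38
    17.47 -174.74
    18.21 92.37
tip [[-4.8, 4.8], [4.5, 5.3], [5.1, -4.2], [-4.1, -4.9]] [0.19 0.25]
    9.27 2.8
    9.47 -86.38
    9.19 -175.77
    9.7 94.08
```

```bash
python3 - <<'E'
import cv2
im=cv2.imread('pics/w3.png'); cv2.imwrite('pics/w3e.png',cv2.resize(im[105:385,220:335],None,fx=2.1*1.0,fy=2.1,interpolation=cv2.INTER_CUBIC))
E
```

```text
(no output)
```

View pics/w3e.png

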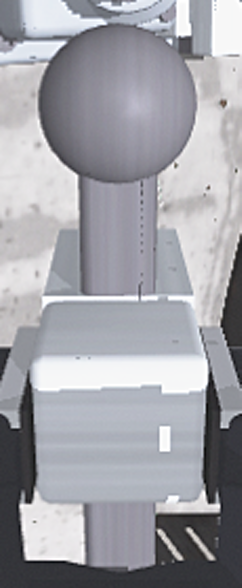

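```bash
python3 - <<'E'
from h import *
import pickle
st,c=pickle.load(open('w3.pkl','rb')); R=toR(st['tool_rot'])
for z in (-.0147,):
 for x in (.018,.0165,-.0165,-.018):
  for dx in (0,-.0009): 
   X=st['position']+R@np.array([x+dx,0.018,z]); print(x,dx,proj(c,X).round(1))
print('ball',proj(c,st['position']+R@np.array([.062,0,.0653-.043])), proj(c,st['position']+R@np.array([.061,0,.0653-.043])))
E
```

```text
0.018 0 [[323.5 275.2]]
0.018 -0.0009 [[323.4 277.1]]
0.0165 0 [[323.3 278.4]]
0.0165 -0.0009 [[323.2 280.3]]
-0.0165 0 [[319.5 343.1]]
-0.0165 -0.0009 [[319.4 344.7]]
-0.018 0 [[319.3 345.8]]
-0.018 -0.0009 [[319.2 347.4]]
ball [[278.89994647 153.43909226]] [[278.89502701 155.55503544]]
```

```bash
cat >> h.py <<'E'
PSI=94.5
def seat(h,ox=.0006,oy=.0006):
    R=tilt(PSI); return S+(.0653+h)*a+R@np.array([ox,oy,0]),R
E
python3 - <<'E'
from h import *
from workcell import telemetry
st=telemetry.observe(); print('height now',(st['position']-S)@a-.0653)
for h in (.055,.03,0): print(h,cmd(st,*seat(h)),seat(h)[0].round(4))
E
```

```text
height now 0.1002234031395649
0.055 (array([0.709, 0.007, 0.286]), array([-0.005,  0.028, -0.147])) [0.555  0.1719 0.2095]
0.03 (array([0.713, 0.007, 0.452]), array([-0.005,  0.028, -0.147])) [0.5674 0.1725 0.1878]
0 (array([0.717, 0.008, 0.652]), array([-0.005,  0.028, -0.147])) [0.5824 0.1731 0.1618]
```

Emit:
{"method": "arm_command", "body": {
  "deltas": [
    [-1,0.35,0.003,0.1,0,0.01,-0.07],
    [-1,0.709,0.007,0.25,-0.005,0.028,-0.147],
    [-1,0.709,0.007,0.286,-0.005,0.028,-0.147],
    [-1,0.709,0.007,0.286,-0.005,0.028,-0.147]
  ]
}}

```text
clock: 5.3
position: [0.5557, 0.17, 0.2098]
tool_rot: [2.619, 0.04, 1.679]
force: [0.6, 0.4, -3.9]
grip_width: 0.0349
```

```bash
python3 - <<'E'
from h import *
from workcell import telemetry,cams
st=telemetry.observe(); print('height now',(st['position']-S)@a-.0653,st['qpos'].round(2))
for h in (.055,.03,0): print(h,cmd(st,*seat(h)))
i=cams.grab_frame('scene'); cv2.imwrite('pics/s1.png',cv2.resize(i[180:340,80:290],None,fx=3.6,fy=3.6,interpolation=cv2.INTER_CUBIC))
i=cams.grab_frame('top'); cv2.imwrite('pics/t1.png',i)
E
```

```text
height now 0.05501023769606539 [-0.42  0.35 -0.13  2.16  1.06  0.33 -1.38]
0.055 (array([ 0.014, -0.004,  0.   ]), array([ 0.001,  0.003, -0.003]))
0.03 (array([ 0.014, -0.004,  0.167]), array([ 0.001,  0.003, -0.003]))
0 (array([ 0.015, -0.004,  0.367]), array([ 0.001,  0.003, -0.003]))
```

View pics/s1.png

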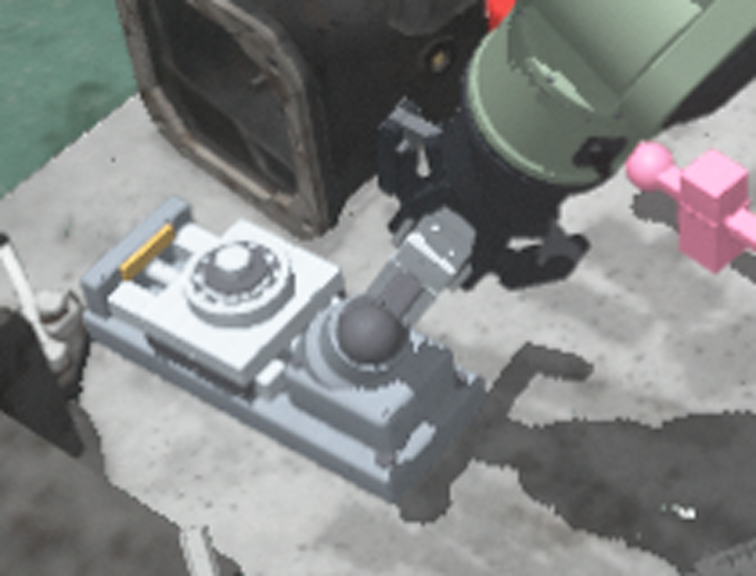

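Emit:
{"method": "arm_command", "body": {
  "deltas": [
    [-1,0.014,-0.004,0,0,0,0],
    [-1,0.014,-0.004,0.06,0,0,0],
    [-1,0.014,-0.004,0.12,0,0,0],
    [-1,0.014,-0.004,0.167,0,0,0],
    [-1,0.014,-0.004,0.167,0,0,0]
  ]
}}

```text
clock: 6.02
position: [0.5681, 0.1735, 0.1888]
tool_rot: [2.617, 0.039, 1.68]
force: [0.4, -1.1, -3.4]
grip_width: 0.0352
```

```bash
python3 - <<'E'
from h import *
from workcell import telemetry,cams
st=telemetry.observe(); print(st['force'],'h',(st['position']-S)@a-.0653)
for h in (.03,.02,0): print(h,cmd(st,*seat(h)))
E
```

```text
[ 0.41131172 -1.10484515 -3.44968956] h 0.030562472575328237
0.03 (array([-0.006, -0.008,  0.004]), array([ 0.003,  0.002, -0.003]))
0.02 (array([-0.006, -0.008,  0.07 ]), array([ 0.003,  0.002, -0.003]))
0 (array([-0.006, -0.008,  0.204]), array([ 0.003,  0.002, -0.003]))
```

Emit:
{"method": "arm_command", "body": {
  "deltas": [
    [-1,-0.006,-0.006,0.03,0,0,0],
    [-1,-0.006,-0.006,0.06,0,0,0],
    [-1,-0.006,-0.006,0.09,0,0,0],
    [-1,-0.006,-0.006,0.12,0,0,0]
  ]
}}

```text
clock: 6.52
position: [0.5766, 0.1732, 0.1728]
tool_rot: [2.616, 0.039, 1.68]
force: [-0.3, -1.4, -4.8]
grip_width: 0.0352
```

```bash
python3 - <<'E'
from h import *
from workcell import telemetry,cams
st=telemetry.observe(); print('tool force',toR(st['tool_rot']).T@st['force'],'h',(st['position']-S)@a-.0653)
print(cmd(st,*seat(0)))
E
```

```text
tool force [-1.13072863 -2.82138042  3.93268942] h 0.012427631749162088
(array([-0.002, -0.004,  0.083]), array([ 0.004,  0.001, -0.003]))
```

Emit:
{"method": "arm_command", "body": {
  "deltas": [
    [-1,-0.002,-0.003,0.03,0,0,0],
    [-1,-0.002,-0.003,0.06,0,0,0],
    [-1,-0.002,-0.003,0.083,0,0,0],
    [-1,-0.002,-0.003,0.09,0,0,0],
    [-1,-0.002,-0.003,0.09,0,0,0]
  ]
}}

```text
clock: 7.15
position: [0.5828, 0.1732, 0.1614]
tool_rot: [2.616, 0.039, 1.68]
force: [-1.8, -0.5, -1.7]
grip_width: 0.0348
```

```bash
python3 - <<'E'
from h import *
from workcell import telemetry,cams
st=telemetry.observe(); print('tool force',toR(st['tool_rot']).T@st['force'],'h',(st['position']-S)@a-.0653)
print(cmd(st,*seat(0)))
E
```

```text
tool force [-0.26438135 -2.40831567  0.52424492] h -0.0006021427468240886
(array([-0.   , -0.001, -0.004]), array([ 0.004,  0.001, -0.003]))
```

Emit:
{"method": "arm_command", "body": {
  "deltas": [
    [-1,0,0,0.007,0,0,0],
    [-1,0,0,0.013,0,0,0],
    [-1,0,0,0.013,0,0,0]
  ]
}}

```text
clock: 7.52
position: [0.583, 0.1734, 0.161]
tool_rot: [2.615, 0.038, 1.68]
force: [-39.8, -5.8, 45.2]
grip_width: 0.0347
```

```bash
python3 - <<'E'
from h import *
from workcell import telemetry,cams
st=telemetry.observe(); print('tool force',toR(st['tool_rot']).T@st['force'],'h',(st['position']-S)@a-.0653)
i=cams.grab_frame('scene'); cv2.imwrite('pics/s2.png',cv2.resize(i[200:320,90:240],None,fx=5,fy=5,interpolation=cv2.INTER_CUBIC))
E
```

```text
tool force [ -3.15353543 -12.07488018 -59.21677376] h -0.001005204601506049
```

View pics/s2.png

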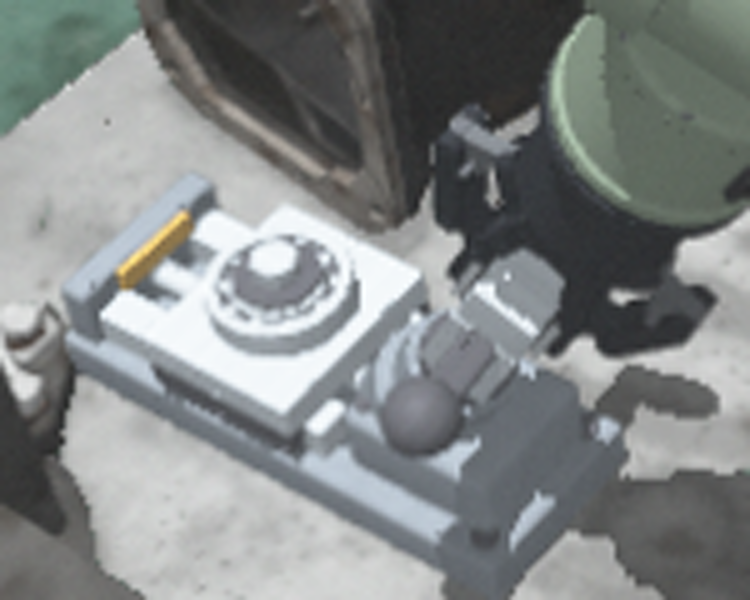

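Emit:
{"method": "arm_command", "body": {
  "deltas": [
    [-1,0,0,-0.012,0,0,0],
    [1,0,0,-0.012,0,0,0],
    [1,0,0,-0.012,0,0,0],
    [1,0,0,-0.012,0,0,0],
    [1,0,0,-0.012,0,0,0],
    [1,0,0,-0.15,0,0,0],
    [1,0,0,-0.32,0,0,0],
    [1,0,0,-0.32,0,0,0]
  ]
}}

```text
clock: 8.57
position: [0.5599, 0.1723, 0.2024]
tool_rot: [2.614, 0.038, 1.68]
force: [-0.2, 0.6, 0.3]
grip_width: 0.0856
```

```bash
python3 - <<'E'
from h import *
from workcell import telemetry,cams
st=telemetry.observe(); print('tool force',toR(st['tool_rot']).T@st['force'],'h',(st['position']-S)@a-.0653)
i=cams.grab_frame('scene'); cv2.imwrite('pics/s3.png',cv2.resize(i[200:320,90:240],None,fx=5,fy=5,interpolation=cv2.INTER_CUBIC))
cv2.imwrite('pics/w4.png',cams.grab_frame('wrist'))
E
```

```text
tool force [ 0.601665    0.02636866 -0.37786515] h 0.046399988511241386
```

View pics/s3.png

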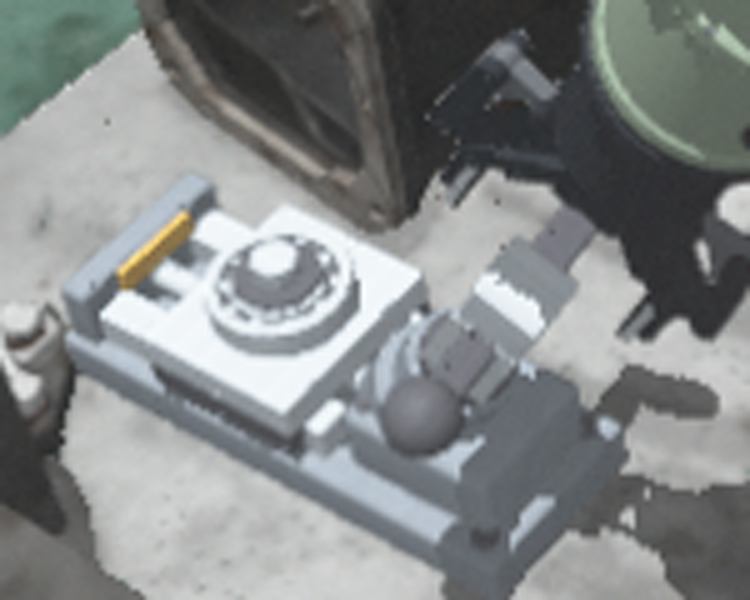

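View pics/w4.png

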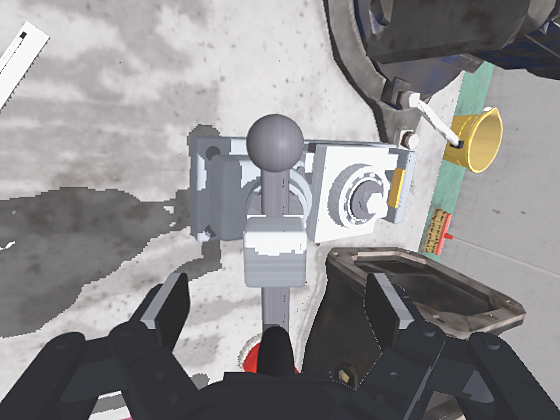

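Emit:
{"method": "arm_command", "body": {
  "deltas": [
    [1,0,-0.2,0,0,0,0],
    [1,0,-0.4,0,0,0,0],
    [1,0,-0.52,0,0,0,0],
    [1,0,-0.52,0,0,0,0]
  ]
}}

```text
clock: 9.18
position: [0.4919, 0.1632, 0.1606]
tool_rot: [2.619, 0.04, 1.681]
force: [0.8, -1.0, -0.1]
grip_width: 0.0856
```

```bash
python3 - <<'E'
from h import *
from workcell import telemetry,cams
st=telemetry.observe(); R=toR(st['tool_rot']);d=st['position']-S
print(st['qpos'].round(3),[ (d@v).round(4) for v in (ex,ey,a)], R[:,2], -a)
E
```

```text
[-0.576  0.374 -0.023  2.344  1.689  0.277 -2.104] [np.float64(-0.0788), np.float64(-0.0053), np.float64(0.1097)] [ 0.50008058  0.02048048 -0.86573666] [ 0.49952411  0.02180969 -0.8660254 ]
```

```bash
cat >> h.py <<'E'
def hp(ang,h,psi=50,r=.075):
    t=np.radians(ang); return S+h*a+r*(np.cos(t)*ex+np.sin(t)*ey), tilt(psi)
E
python3 - <<'E'
from h import *
from workcell import telemetry,cams
st=telemetry.observe()
print(cmd(st,st['position']+.037*a,tilt(94.5)));print(cmd(st,*hp(-85.5,.147)));print(cmd(st,*hp(-85.5,.088)))
E
```

```text
(array([-0.   ,  0.   , -0.247]), array([ 0.001,  0.002, -0.001]))
(array([-0.506,  0.527, -0.248]), array([0.001, 0.001, 0.988]))
(array([-0.505,  0.527,  0.145]), array([0.001, 0.001, 0.988]))
```

Emit:
{"method": "arm_command", "body": {
  "deltas": [
    [0.3,0,0,-0.25,0,0,0.1],
    [0.3,-0.15,0.15,-0.25,0,0,0.33],
    [0.3,-0.35,0.35,-0.25,0,0,0.56],
    [0.3,-0.506,0.527,-0.248,0,0,0.79],
    [0.3,-0.506,0.527,-0.248,0.001,0.001,0.988],
    [0.3,-0.506,0.527,-0.248,0.001,0.001,0.988],
    [0.3,-0.506,0.527,-0.248,0.001,0.001,0.988]
  ]
}}

```text
clock: 10.05
position: [0.5504, 0.0966, 0.2365]
tool_rot: [2.722, -0.328, 0.99]
force: [-0.1, 0.5, 0.1]
grip_width: 0.0555
```

```bash
python3 - <<'E'
from h import *
from workcell import telemetry,cams
st=telemetry.observe(); c=cams.get_calibration('wrist');im=cams.grab_frame('wrist')
print(st['qpos'].round(2)); print(cmd(st,*hp(-85.5,.147)));print(cmd(st,*hp(-85.5,.088)))
t=np.radians(-85.5); X=S+.075*(np.cos(t)*ex+np.sin(t)*ey)+.118*a; u=proj(c,X)[0]; print(u); 
cv2.imwrite('pics/w5.png',im)
E
```

```text
[-0.37  0.26  0.    2.2   0.74  0.24 -1.71]
(array([-0.008, -0.006,  0.005]), array([ 0.002, -0.003,  0.004]))
(array([-0.009, -0.006,  0.398]), array([ 0.002, -0.003,  0.004]))
[276.20262957 264.0154485 ]
```

View pics/w5.png

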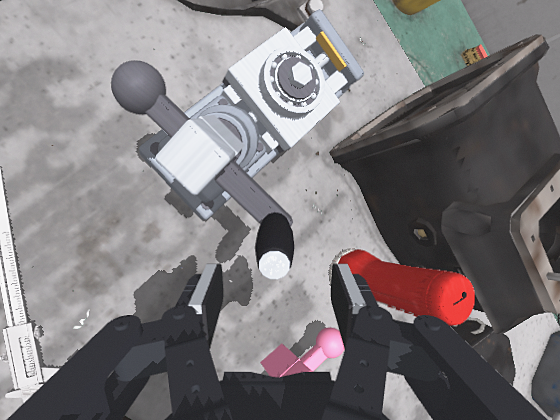

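Emit:
{"method": "arm_command", "body": {
  "deltas": [
    [0.3,0,0,0,0,0,-0.23],
    [0.3,0,0,0,0,0,-0.46],
    [0.3,0,0,0,0,0,-0.69],
    [0.3,0,0,0,0,0,-0.92],
    [0.3,0,0,0,0,0,-1.0]
  ]
}}

```text
clock: 10.72
position: [0.5502, 0.0966, 0.2366]
tool_rot: [2.617, 0.046, 1.695]
force: [0.6, 0.2, 0.4]
grip_width: 0.0558
```

Emit:
{"method": "arm_command", "body": {
  "deltas": [
    [0.3,0,0,0,0,0,-0.23],
    [0.3,0,0,0,0,0,-0.46],
    [0.3,0,0,0,0,0,-0.69],
    [0.3,0,0,0,0,0,-0.92],
    [0.3,0,0,0,0,0,-1.0],
    [0.3,0,0,0,0,0,-1.0]
  ]
}}

```text
clock: 11.48
position: [0.5502, 0.0965, 0.2366]
tool_rot: [2.784, 0.395, 2.415]
force: [0.5, -0.5, 0.2]
grip_width: 0.0557
```

```bash
python3 - <<'E'
from h import *
from workcell import telemetry,cams
st=telemetry.observe(); 
print(st['qpos'].round(2)); print(cmd(st,*hp(-85.5,.088,140)))
E
```

```text
[-0.07  0.27 -0.35  2.19  0.96  0.32 -0.34]
(array([ 0.006, -0.007,  0.399]), array([0.003, 0.002, 0.   ]))
```

Good: j7 is now well centred. Next I descend on the handle and close.

Emit:
{"method": "arm_command", "body": {
  "deltas": [
    [0.3,0.006,-0.007,0.15,0,0,0],
    [0.3,0.006,-0.007,0.3,0,0,0],
    [0.3,0.006,-0.007,0.399,0,0,0],
    [0.3,0.006,-0.007,0.399,0,0,0],
    [-1,0.006,-0.007,0.399,0,0,0],
    [-1,0.006,-0.007,0.399,0,0,0],
    [-1,0.006,-0.007,0.399,0,0,0],
    [-1,0.006,-0.007,0.399,0,0,0]
  ],
  "newtons": 40
}}

```text
clock: 12.48
position: [0.5792, 0.0969, 0.1847]
tool_rot: [2.783, 0.395, 2.413]
force: [-2.0, -1.9, 5.4]
grip_width: 0.024
```

```bash
cat > circ.py <<'E'
from h import *
from workcell import telemetry,cams
import sys
st=telemetry.observe(); R=toR(st['tool_rot']); d=st['position']-S
ang=np.degrees(np.arctan2(d@ey,d@ex)); r=np.hypot(d@ey,d@ex)
print('t',st['clock'],'ang',ang.round(2),'r',r.round(4),'h',(d@a).round(4),'F tool',(R.T@st['force']).round(1),'w',st['grip_width'].round(4)); print(st['qpos'].round(2))
a0=float(sys.argv[1]); step=float(sys.argv[2]); n=int(sys.argv[3]); h=float(sys.argv[4]); psi=140; r=.075
if len(sys.argv)>5: r=float(sys.argv[5])
rt=tilt(psi); p0=hp(a0,h,psi,r)[0]   # relative to commanded start
for i in range(1,n+1):
    s=rt.T@(hp(a0-step*i,h,psi,r)[0]-p0)/.15; print([-1]+s.round(3).tolist()+[0,0,0])
E
python3 circ.py -85.5 15 4 .088
```

```text
Traceback (most recent call last):
  File "circ.py", line 6, in <module>
    print('t',st['clock'],'ang',ang.round(2),'r',r.round(4),'h',(d@a).round(4),'F tool',(R.T@st['force']).round(1),'w',st['grip_width'].round(4)); print(st['qpos'].round(2))
                                                                                                                       ^^^^^^^^^^^^^^^^^^^^^^
AttributeError: 'float' object has no attribute 'round'
```

```bash
sed -i "s/st\['grip_width'\].round(4)/st['grip_width']/" circ.py; python3 circ.py -85.5 15 6 .088
```

```text
t 12.475 ang -85.19 r 0.0756 h 0.0883 F tool [-1.9 -0.8 -5.7] w 0.023953606581428137
[-0.19  0.4  -0.19  2.18  1.31  0.24 -0.68]
[-1, 0.104, -0.079, 0.0, 0, 0, 0]
[-1, 0.225, -0.127, 0.0, 0, 0, 0]
[-1, 0.355, -0.143, 0.0, 0, 0, 0]
[-1, 0.484, -0.125, 0.0, 0, 0, 0]
[-1, 0.604, -0.074, 0.0, 0, 0, 0]
[-1, 0.707, 0.006, 0.0, 0, 0, 0]
```

Emit:
{"method": "arm_command", "body": {
  "deltas": [
    [-1,0.104,-0.079,0,0,0,0],
    [-1,0.225,-0.127,0,0,0,0],
    [-1,0.355,-0.143,0,0,0,0]
  ]
}}

```text
clock: 12.85
position: [0.5312, 0.1135, 0.1571]
tool_rot: [2.782, 0.395, 2.413]
force: [5.3, 4.6, 1.5]
grip_width: 0.0235
```

```bash
python3 circ.py -130.5 15 8 .088
```

```text
t 12.85 ang -130.48 r 0.0746 h 0.0881 F tool [-1.4  6.9  1.5] w 0.023533271146946554
[-0.24  0.41 -0.24  2.29  1.75  0.29 -1.2 ]
[-1, 0.129, 0.018, 0.0, 0, 0, 0]
[-1, 0.249, 0.069, 0.0, 0, 0, 0]
[-1, 0.352, 0.15, 0.0, 0, 0, 0]
[-1, 0.431, 0.254, 0.0, 0, 0, 0]
[-1, 0.48, 0.375, 0.0, 0, 0, 0]
[-1, 0.496, 0.504, 0.0, 0, 0, 0]
[-1, 0.477, 0.634, -0.0, 0, 0, 0]
[-1, 0.426, 0.754, -0.0, 0, 0, 0]
```

Tracking is good and forces are small.

Emit:
{"method": "arm_command", "body": {
  "deltas": [
    [-1,0.129,0.018,0,0,0,0],
    [-1,0.249,0.069,0,0,0,0],
    [-1,0.352,0.15,0,0,0,0],
    [-1,0.431,0.254,0,0,0,0],
    [-1,0.48,0.375,0,0,0,0]
  ]
}}

```text
clock: 13.48
position: [0.5111, 0.2016, 0.1474]
tool_rot: [2.784, 0.395, 2.413]
force: [10.0, -4.5, -2.3]
grip_width: 0.0234
```

```bash
python3 circ.py -205.5 15 8 .088; python3 - <<'E'
from workcell import cams
import cv2
i=cams.grab_frame('scene'); cv2.imwrite('pics/s4.png',cv2.resize(i[200:320,90:240],None,fx=5,fy=5,interpolation=cv2.INTER_CUBIC))
E
```

```text
t 13.475 ang 154.44 r 0.0746 h 0.0878 F tool [-8.8  1.   6.9] w 0.02339860602989335
[-0.4   0.45 -0.31  2.26  1.6   0.42 -1.23]
[-1, 0.016, 0.13, -0.0, 0, 0, 0]
[-1, -0.002, 0.259, -0.0, 0, 0, 0]
[-1, -0.053, 0.379, -0.0, 0, 0, 0]
[-1, -0.134, 0.482, -0.0, 0, 0, 0]
[-1, -0.238, 0.56, -0.0, 0, 0, 0]
[-1, -0.359, 0.609, -0.0, 0, 0, 0]
[-1, -0.488, 0.625, -0.0, 0, 0, 0]
[-1, -0.618, 0.607, -0.0, 0, 0, 0]
```

View pics/s4.png

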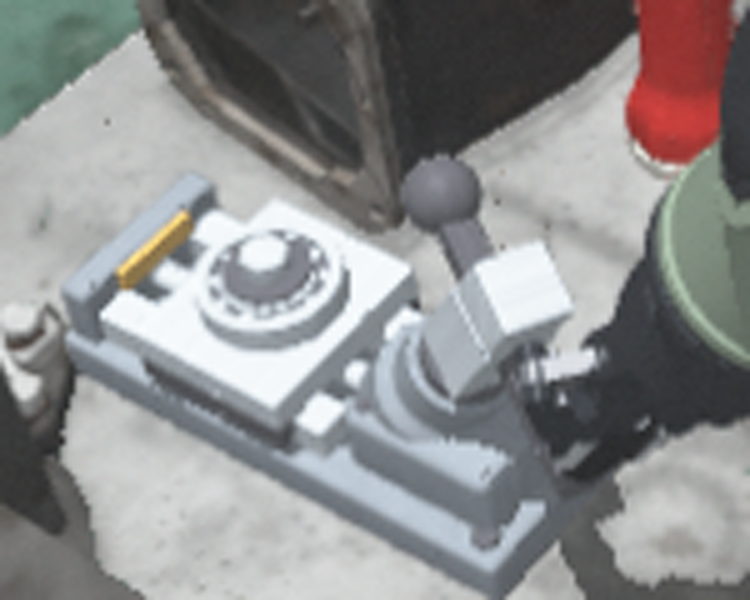

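Emit:
{"method": "arm_command", "body": {
  "deltas": [
    [-1,0.016,0.13,0.004,0,0,0],
    [-1,-0.002,0.259,0.004,0,0,0],
    [-1,-0.053,0.379,0.004,0,0,0],
    [-1,-0.134,0.482,0.004,0,0,0],
    [-1,-0.238,0.56,0.004,0,0,0],
    [-1,-0.359,0.609,0.004,0,0,0],
    [-1,-0.488,0.625,0.004,0,0,0],
    [-1,-0.618,0.607,0.004,0,0,0]
  ]
}}

```text
clock: 14.52
position: [0.6234, 0.2176, 0.213]
tool_rot: [2.781, 0.394, 2.414]
force: [-2.8, 1.5, 4.1]
grip_width: 0.0235
```

```bash
python3 circ.py -325.5 15 8 .088
```

```text
t 14.525 ang 34.4 r 0.0767 h 0.0882 F tool [ 1.2  1.1 -4.9] w 0.02349975872166694
[-0.26  0.47 -0.37  1.96  1.04  0.48 -0.52]
[-1, -0.12, -0.051, -0.0, 0, 0, 0]
[-1, -0.223, -0.131, -0.0, 0, 0, 0]
[-1, -0.302, -0.236, -0.0, 0, 0, 0]
[-1, -0.35, -0.357, -0.0, 0, 0, 0]
[-1, -0.366, -0.486, 0.0, 0, 0, 0]
[-1, -0.348, -0.615, 0.0, 0, 0, 0]
[-1, -0.297, -0.736, 0.0, 0, 0, 0]
[-1, -0.217, -0.838, 0.0, 0, 0, 0]
```

Emit:
{"method": "arm_command", "body": {
  "deltas": [
    [-1,-0.12,-0.051,0,0,0,0],
    [-1,-0.223,-0.131,0,0,0,0],
    [-1,-0.302,-0.236,0,0,0,0],
    [-1,-0.35,-0.357,0,0,0,0],
    [-1,-0.366,-0.486,0,0,0,0],
    [-1,-0.348,-0.615,0,0,0,0],
    [-1,-0.297,-0.736,0,0,0,0],
    [-1,-0.217,-0.838,0,0,0,0]
  ]
}}

```text
clock: 15.52
position: [0.5794, 0.0968, 0.1843]
tool_rot: [2.782, 0.395, 2.412]
force: [-0.6, 2.9, 6.3]
grip_width: 0.0234
```

```bash
python3 circ.py -445.5 15 8 .088
```

```text
t 15.525 ang -85.21 r 0.0757 h 0.0879 F tool [-0.2  4.  -5.7] w 0.023386137554800863
[-0.18  0.4  -0.21  2.18  1.32  0.24 -0.69]
[-1, 0.104, -0.079, 0.0, 0, 0, 0]
[-1, 0.225, -0.127, 0.0, 0, 0, 0]
[-1, 0.355, -0.143, 0.0, 0, 0, 0]
[-1, 0.484, -0.125, 0.0, 0, 0, 0]
[-1, 0.604, -0.074, 0.0, 0, 0, 0]
[-1, 0.707, 0.006, 0.0, 0, 0, 0]
[-1, 0.786, 0.11, 0.0, 0, 0, 0]
[-1, 0.835, 0.231, 0.0, 0, 0, 0]
```

Exactly one turn is done. The second turn follows.

Emit:
{"method": "arm_command", "body": {
  "deltas": [
    [-1,0.104,-0.079,0,0,0,0],
    [-1,0.225,-0.127,0,0,0,0],
    [-1,0.355,-0.143,0,0,0,0],
    [-1,0.484,-0.125,0,0,0,0],
    [-1,0.604,-0.074,0,0,0,0],
    [-1,0.707,0.006,0,0,0,0],
    [-1,0.786,0.11,0,0,0,0],
    [-1,0.835,0.231,0,0,0,0]
  ]
}}

```text
clock: 16.52
position: [0.5112, 0.2018, 0.1469]
tool_rot: [2.784, 0.395, 2.413]
force: [6.4, -4.4, 1.4]
grip_width: 0.0236
```

```bash
python3 circ.py -565.5 15 8 .088;python3 - <<'E'
from workcell import cams
import cv2
i=cams.grab_frame('scene'); cv2.imwrite('pics/s5.png',cv2.resize(i[200:320,90:240],None,fx=5,fy=5,interpolation=cv2.INTER_CUBIC))
E
```

```text
t 16.525 ang 154.35 r 0.0748 h 0.0873 F tool [-7.6  0.3  1.9] w 0.023600150117700468
[-0.38  0.45 -0.33  2.26  1.6   0.43 -1.23]
[-1, 0.016, 0.13, -0.0, 0, 0, 0]
[-1, -0.002, 0.259, -0.0, 0, 0, 0]
[-1, -0.053, 0.379, -0.0, 0, 0, 0]
[-1, -0.134, 0.482, -0.0, 0, 0, 0]
[-1, -0.238, 0.56, -0.0, 0, 0, 0]
[-1, -0.359, 0.609, -0.0, 0, 0, 0]
[-1, -0.488, 0.625, -0.0, 0, 0, 0]
[-1, -0.618, 0.607, -0.0, 0, 0, 0]
```

View pics/s5.png

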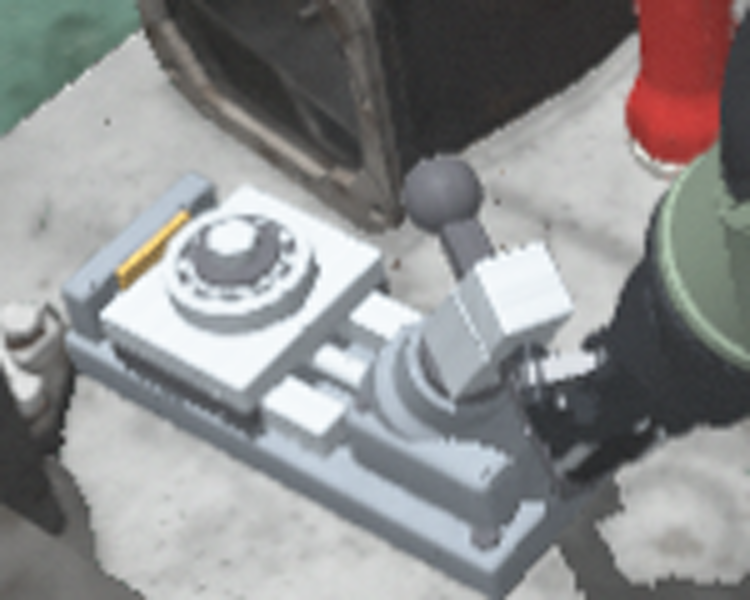

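The table is advancing towards the stop. I'll continue.

Emit:
{"method": "arm_command", "body": {
  "deltas": [
    [-1,0.016,0.13,0.001,0,0,0],
    [-1,-0.002,0.259,0.001,0,0,0],
    [-1,-0.053,0.379,0.001,0,0,0],
    [-1,-0.134,0.482,0.001,0,0,0],
    [-1,-0.238,0.56,0.001,0,0,0],
    [-1,-0.359,0.609,0.001,0,0,0],
    [-1,-0.488,0.625,0.001,0,0,0],
    [-1,-0.618,0.607,0.001,0,0,0]
  ]
}}

```text
clock: 17.58
position: [0.6235, 0.2176, 0.213]
tool_rot: [2.781, 0.394, 2.414]
force: [-3.4, 2.3, 5.4]
grip_width: 0.0235
```

Emit:
{"method": "arm_command", "body": {
  "deltas": [
    [-1,-0.12,-0.051,0,0,0,0],
    [-1,-0.223,-0.131,0,0,0,0],
    [-1,-0.302,-0.236,0,0,0,0],
    [-1,-0.35,-0.357,0,0,0,0],
    [-1,-0.366,-0.486,0,0,0,0],
    [-1,-0.348,-0.615,0,0,0,0],
    [-1,-0.297,-0.736,0,0,0,0],
    [-1,-0.217,-0.838,0,0,0,0]
  ]
}}

```text
clock: 18.58
position: [0.5795, 0.0967, 0.1842]
tool_rot: [2.782, 0.395, 2.412]
force: [-2.4, 3.5, 7.2]
grip_width: 0.0237
```

```bash
python3 circ.py -805.5 15 7 .088
```

```text
t 18.575 ang -85.2 r 0.0758 h 0.0878 F tool [ 1.1  3.8 -7.4] w 0.02370569205487682
[-0.16  0.4  -0.23  2.18  1.33  0.25 -0.69]
[-1, 0.104, -0.079, 0.0, 0, 0, 0]
[-1, 0.225, -0.127, 0.0, 0, 0, 0]
[-1, 0.355, -0.143, 0.0, 0, 0, 0]
[-1, 0.484, -0.125, 0.0, 0, 0, 0]
[-1, 0.604, -0.074, 0.0, 0, 0, 0]
[-1, 0.707, 0.006, 0.0, 0, 0, 0]
[-1, 0.786, 0.11, 0.0, 0, 0, 0]
```

Emit:
{"method": "arm_command", "body": {
  "deltas": [
    [-1,0.104,-0.079,0,0,0,0],
    [-1,0.225,-0.127,0,0,0,0],
    [-1,0.355,-0.143,0,0,0,0],
    [-1,0.484,-0.125,0,0,0,0],
    [-1,0.604,-0.074,0,0,0,0]
  ]
}}

```text
clock: 19.2
position: [0.5109, 0.1443, 0.1451]
tool_rot: [2.784, 0.394, 2.413]
force: [1.0, -0.2, 1.1]
grip_width: -0.0002
```

```bash
python3 circ.py -880.5 3 8 .088
```

```text
t 19.2 ang -160.49 r 0.0751 h 0.0872 F tool [-1.3  0.7 -0.4] w -0.00017134921757217377
[-0.25  0.43 -0.34  2.32  1.77  0.38 -1.3 ]
[-1, 0.022, 0.014, 0.0, 0, 0, 0]
[-1, 0.044, 0.029, 0.0, 0, 0, 0]
[-1, 0.064, 0.045, 0.0, 0, 0, 0]
[-1, 0.084, 0.062, 0.0, 0, 0, 0]
[-1, 0.103, 0.08, 0.0, 0, 0, 0]
[-1, 0.121, 0.1, 0.0, 0, 0, 0]
[-1, 0.138, 0.12, 0.0, 0, 0, 0]
[-1, 0.153, 0.14, 0.0, 0, 0, 0]
```

```bash
python3 - <<'E'
from workcell import cams
import cv2
i=cams.grab_frame('scene'); cv2.imwrite('pics/s6.png',cv2.resize(i[200:320,90:240],None,fx=5,fy=5,interpolation=cv2.INTER_CUBIC))
cv2.imwrite('pics/w6.png',cams.grab_frame('wrist'))
E
```

```text
(no output)
```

View pics/s6.png

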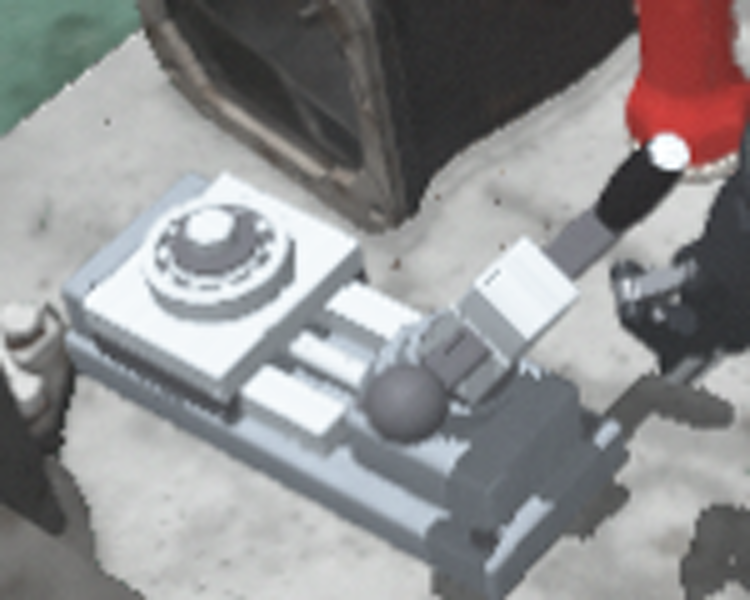

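View pics/w6.png

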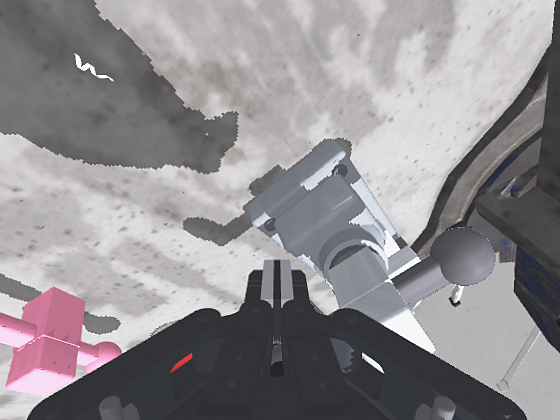

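```bash
python3 - <<'E'
from workcell import cams
import cv2
i=cams.grab_frame('top'); cv2.imwrite('pics/t2raw.png',i); cv2.imwrite('pics/t2.png',cv2.resize(i[115:235,140:240],None,fx=5,fy=5,interpolation=cv2.INTER_CUBIC))
E
```

```text
(no output)
```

View pics/t2.png

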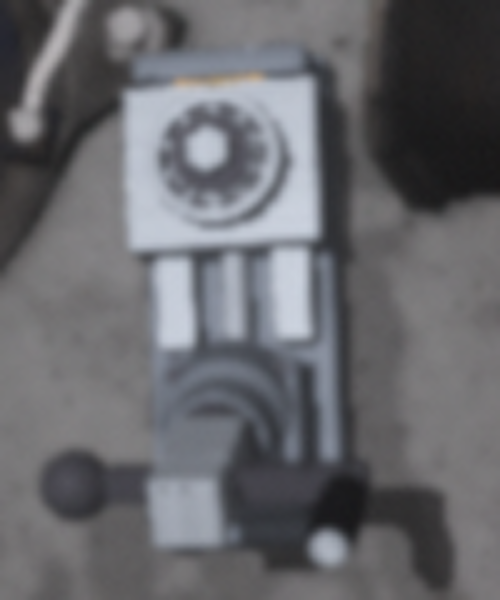

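```bash
python3 - <<'E'
from h import *
from workcell import cams
c=cams.get_calibration('top'); s=cams.get_calibration('scene')
f=lambda u,n,o:(np.array(u)+.5)/n-.5+o
for cc,px in ((c,f([(328,547)],5,(140,115))),(s,f([(670,152)],5,(90,200)))):
  o,d=ray(cc,px); t=((S+.118*a-o)@a)/(d@a); Q=o+d*t[:,None]-S; u=Q[0]@ex,Q[0]@ey; print(px,np.round(u,4),np.hypot(*u),np.degrees(np.arctan2(u[1],u[0])))
# ball
for cc,px in ((c,f([(75,485)],5,(140,115))),(s,f([(405,403)],5,(90,200)))):
  o,d=ray(cc,px); t=((S+.043*a-o)@a)/(d@a); Q=o+d*t[:,None]-S; u=Q[0]@ex,Q[0]@ey; print('ball',np.round(u,4),np.hypot(*u),np.degrees(np.arctan2(u[1],u[0])))
E
```

```text
[[205.2 224. ]] [-0.0067 -0.0734] 0.07372301205719452 -95.21588609742899
[[223.6 230. ]] [-0.0099 -0.0714] 0.07213226770889195 -97.92520917797313
ball [0.0035 0.0633] 0.06338457801036287 86.80617460187861
ball [0.0016 0.0652] 0.06522574286834207 88.605445660361
```

```bash
python3 - <<'E'
from h import *
from workcell import telemetry
st=telemetry.observe()
print(cmd(st,*hp(-160.5,.15,140))); R1=tilt(140); p1=hp(-160.5,.15,140)[0]
print(cmd(None,*hp(-94,.15,185),R1,p1)); print(cmd(None,*hp(-94,.15,225),tilt(185),hp(-94,.15,185)[0]))
E
```

```text
(array([-0.001, -0.001, -0.42 ]), array([ 0.003,  0.001, -0.001]))
(array([-0.548,  0.026, -0.   ]), array([-0.,  0., -1.]))
(array([0., 0., 0.]), array([-0.   ,  0.   , -0.889]))
```

Emit:
{"method": "arm_command", "body": {
  "deltas": [
    [-1,0,0,-0.2,0,0,0],
    [-1,0,0,-0.42,0,0,0],
    [-1,0,0,-0.42,0,0,0]
  ]
}}

```text
clock: 19.73
position: [0.4801, 0.1425, 0.2018]
tool_rot: [2.78, 0.396, 2.411]
force: [0.8, 0.2, -0.4]
grip_width: 0.0002
```

Emit:
{"method": "arm_command", "body": {
  "deltas": [
    [0.3,-0.12,0,0,0,0,-0.22],
    [0.3,-0.28,0.01,0,0,0,-0.44],
    [0.3,-0.42,0.02,0,0,0,-0.66],
    [0.3,-0.548,0.026,0,0,0,-0.88],
    [0.3,-0.548,0.026,0,0,0,-1.0]
  ]
}}

```text
clock: 20.35
position: [0.5397, 0.0937, 0.2324]
tool_rot: [-3.112, 0.526, -3.042]
force: [-0.3, 0.1, -0.0]
grip_width: 0.0554
```

Emit:
{"method": "arm_command", "body": {
  "deltas": [
    [0.3,0,0,0,0,0,-0.22],
    [0.3,0,0,0,0,0,-0.44],
    [0.3,0,0,0,0,0,-0.66],
    [0.3,0,0,0,0,0,-0.88],
    [0.3,0,0,0,0,0,-0.889],
    [0.3,0,0,0,0,0,-0.889]
  ]
}}

```text
clock: 21.1
position: [0.5386, 0.0949, 0.2323]
tool_rot: [-2.769, 0.38, -2.287]
force: [-0.1, -0.2, 0.1]
grip_width: 0.0556
```

```bash
python3 - <<'E'
from h import *
from workcell import telemetry,cams
st=telemetry.observe(); c=cams.get_calibration('wrist');im=cams.grab_frame('wrist')
print(st['qpos'].round(2)); print(cmd(st,*hp(-94,.15,225)));print(cmd(st,*hp(-94,.086,225)))
for an in (-91,-94,-97):
  t=np.radians(an); print(an,proj(c,S+.075*(np.cos(t)*ex+np.sin(t)*ey)+.118*a)[0])
cv2.imwrite('pics/w7.png',im)
E
```

```text
[ 0.03  0.28 -0.48  2.21  1.07  0.35  0.99]
(array([-0.003,  0.005, -0.001]), array([-0.003,  0.002, -0.06 ]))
(array([-0.002,  0.006,  0.426]), array([-0.003,  0.002, -0.06 ]))
-91 [272.26747431 268.25862727]
-94 [277.1019948  263.92746731]
-97 [282.23742051 259.78377557]
```

View pics/w7.png

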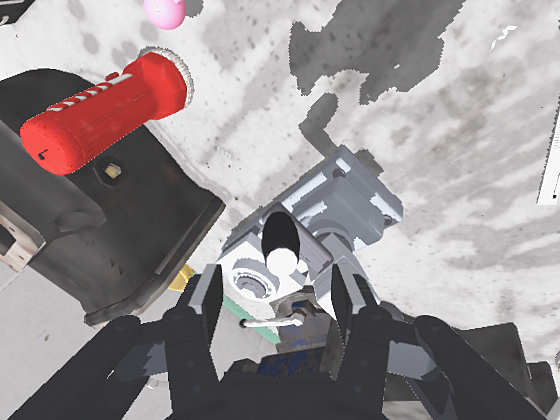

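```bash
sed -i 's/psi=140; r=.075/psi=222.3; r=.075/' circ.py; python3 - <<'E'
from h import *
from workcell import telemetry
st=telemetry.observe(); print(cmd(st,*hp(-96.5,.085,222.3)))
E
python3 circ.py -96.5 8 8 .085
```

```text
(array([0.013, 0.021, 0.433]), array([-0.003,  0.002,  0.001]))
t 21.15 ang -93.86 r 0.0757 h 0.15 F tool [ 0.  -0.5 -0.7] w 0.05515088513478739
[ 0.03  0.28 -0.48  2.21  1.07  0.35  0.99]
[-1, 0.042, 0.056, 0.0, 0, 0, 0]
[-1, 0.076, 0.116, 0.0, 0, 0, 0]
[-1, 0.101, 0.181, 0.0, 0, 0, 0]
[-1, 0.117, 0.249, 0.0, 0, 0, 0]
[-1, 0.124, 0.319, 0.0, 0, 0, 0]
[-1, 0.12, 0.389, 0.0, 0, 0, 0]
[-1, 0.107, 0.457, 0.0, 0, 0, 0]
[-1, 0.085, 0.523, 0.0, 0, 0, 0]
```

Emit:
{"method": "arm_command", "body": {
  "deltas": [
    [0.3,0.013,0.021,0.15,0,0,0],
    [0.3,0.013,0.021,0.3,0,0,0],
    [0.3,0.013,0.021,0.433,0,0,0],
    [0.3,0.013,0.021,0.433,0,0,0],
    [-1,0.013,0.021,0.433,0,0,0],
    [-1,0.013,0.021,0.433,0,0,0],
    [-1,0.013,0.021,0.433,0,0,0],
    [-1,0.013,0.021,0.433,0,0,0]
  ],
  "newtons": 80
}}

```text
clock: 22.15
position: [0.568, 0.0972, 0.175]
tool_rot: [-2.766, 0.379, -2.284]
force: [-2.5, -4.3, 6.5]
grip_width: 0.0227
```

```bash
python3 circ.py -96.5 8 8 .085
```

```text
t 22.15 ang -96.29 r 0.0751 h 0.0856 F tool [ 2.1 -3.8 -6.9] w 0.022652799130580575
[-0.07  0.42 -0.35  2.2   1.47  0.3   0.61]
[-1, 0.042, 0.056, 0.0, 0, 0, 0]
[-1, 0.076, 0.116, 0.0, 0, 0, 0]
[-1, 0.101, 0.181, 0.0, 0, 0, 0]
[-1, 0.117, 0.249, 0.0, 0, 0, 0]
[-1, 0.124, 0.319, 0.0, 0, 0, 0]
[-1, 0.12, 0.389, 0.0, 0, 0, 0]
[-1, 0.107, 0.457, 0.0, 0, 0, 0]
[-1, 0.085, 0.523, 0.0, 0, 0, 0]
```

Emit:
{"method": "arm_command", "body": {
  "deltas": [
    [-1,0.042,0.056,0,0,0,0],
    [-1,0.076,0.116,0,0,0,0],
    [-1,0.101,0.181,0,0,0,0]
  ]
}}

```text
clock: 22.52
position: [0.5511, 0.101, 0.1662]
tool_rot: [-2.747, 0.386, -2.288]
force: [52.9, -34.5, 43.2]
grip_width: 0.0232
```

```bash
python3 circ.py -120.5 8 8 .085
```

```text
t 22.525 ang -111.11 r 0.0751 h 0.0863 F tool [-24.4 -71.9  -9.8] w 0.023154243355606213
[-0.08  0.42 -0.38  2.26  1.67  0.35  0.37]
[-1, 0.016, 0.068, 0.0, 0, 0, 0]
[-1, 0.022, 0.137, 0.0, 0, 0, 0]
[-1, 0.019, 0.207, 0.0, 0, 0, 0]
[-1, 0.006, 0.276, 0.0, 0, 0, 0]
[-1, -0.017, 0.342, 0.0, 0, 0, 0]
[-1, -0.048, 0.404, 0.0, 0, 0, 0]
[-1, -0.088, 0.461, 0.0, 0, 0, 0]
[-1, -0.135, 0.512, 0.0, 0, 0, 0]
```

Emit:
{"method": "arm_command", "body": {
  "deltas": [
    [-1,-0.04,-0.09,0,0,0,0],
    [-1,-0.04,-0.09,0,0,0,0]
  ]
}}

```text
clock: 22.78
position: [0.5577, 0.0986, 0.1695]
tool_rot: [-2.76, 0.382, -2.285]
force: [14.7, -11.4, 18.6]
grip_width: 0.0232
```

```bash
python3 circ.py -108 8 1 .085; python3 - <<'E'
from workcell import cams
import cv2
i=cams.grab_frame('scene'); cv2.imwrite('pics/s8.png',cv2.resize(i[200:320,90:240],None,fx=5,fy=5,interpolation=cv2.INTER_CUBIC))
i=cams.grab_frame('top'); cv2.imwrite('pics/t8.png',cv2.resize(i[115:235,140:240],None,fx=5,fy=5,interpolation=cv2.INTER_CUBIC))
cv2.imwrite('pics/w8.png',cams.grab_frame('wrist'))
E
```

```text
t 22.775 ang -105.25 r 0.0754 h 0.086 F tool [ -7.8 -23.5  -8.8] w 0.0231875190084326
[-0.09  0.42 -0.35  2.23  1.58  0.31  0.47]
[-1, 0.03, 0.063, 0.0, 0, 0, 0]
```

View pics/s8.png

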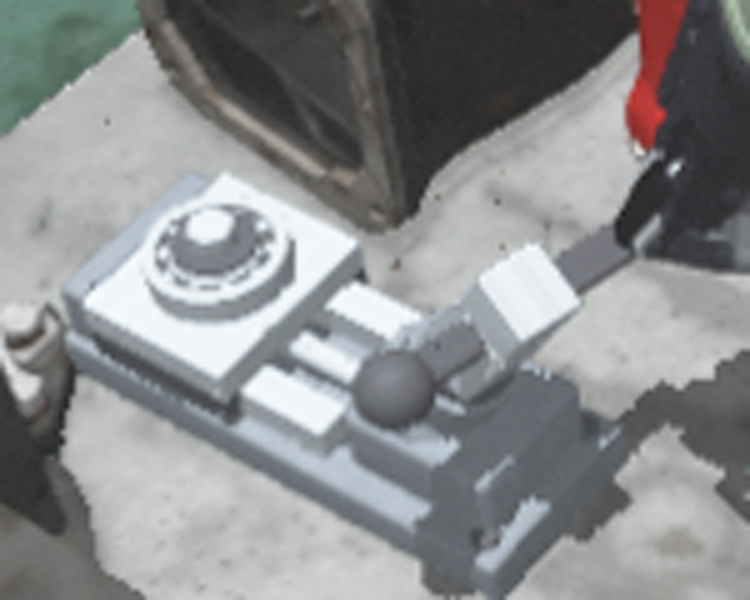

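View pics/t8.png

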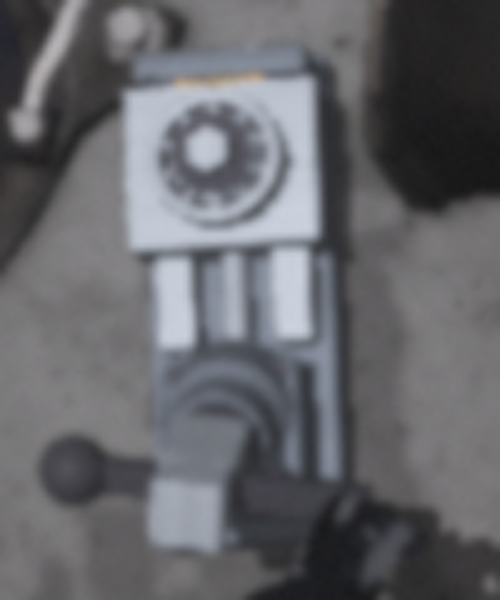

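View pics/w8.png

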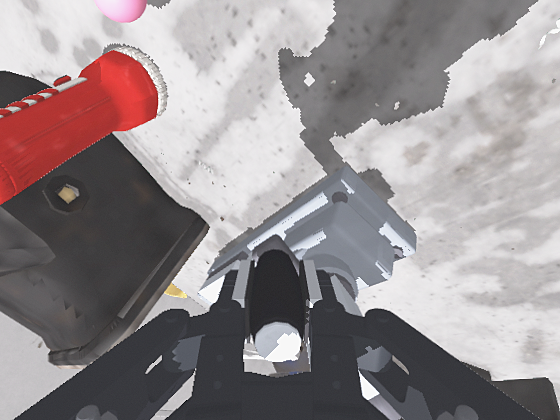

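Emit:
{"method": "arm_command", "body": {
  "deltas": [
    [0.4,0,0,0,0,0,0],
    [0.4,0,0,0,0,0,0],
    [0.4,0,0,0,0,0,0],
    [0.4,0,0,-0.2,0,0,0],
    [0.4,0,0,-0.5,0,0,0],
    [0.4,0,0,-0.6,0,0,0],
    [0.4,0,0,-0.6,0,0,0]
  ]
}}

```text
clock: 23.8
position: [0.5087, 0.0992, 0.2457]
tool_rot: [-2.766, 0.381, -2.282]
force: [1.6, -0.8, 0.7]
grip_width: 0.06
```

```bash
python3 - <<'E'
from h import *
from workcell import telemetry,cams
st=telemetry.observe(); c=cams.get_calibration('wrist');R=toR(st['tool_rot'])
print(st['position'],st['qpos'].round(2))
Rc=np.array(c['R']); 
X=np.array([.79,.182,.08])
# desired: level tool (pointing down) psi such that; keep camera rel
Rcam=R.T@Rc.T; o=-Rc.T@np.array(c['t']); tc=R.T@(o-st['position'])
for yaw,nm in ((90,'y90'),(180,'y180'),(135,'135')):
  Rt=toR([np.pi,0,np.radians(yaw)])
  ray_=Rt@Rcam@np.array([0,-.25,1]); ray_/=ray_[2]*-1
  p=X-ray_*(.33-.08) ; p=X-ray_*.22-Rt@tc
  print(nm,p.round(3),cmd(st,p,Rt))
E
```

```text
[0.50874952 0.09918625 0.2456569 ] [-0.04  0.2  -0.42  2.27  0.98  0.34  1.04]
y90 [0.79  0.116 0.174] (array([-1.039, -0.91 ,  1.356]), array([0.361, 0.773, 2.915]))
y180 [0.856 0.182 0.174] (array([-1.612, -0.872,  1.587]), array([-0.236,  0.649,  0.977]))
135 [0.836 0.135 0.174] (array([-1.316, -1.011,  1.515]), array([0.033, 0.745, 1.95 ]))
```

```bash
python3 - <<'E'
from h import *
from workcell import telemetry,cams
st=telemetry.observe(); T=np.array([.528,.06,.262])
p=st['position']; Rs=[tilt(222.3)]
print(cmd(st,p+(T-p)*.35,tilt(178)));print(cmd(None,p+(T-p)*.7,tilt(134),tilt(178),p+(T-p)*.35));print(cmd(None,T,tilt(92),tilt(134),p+(T-p)*.7))
E
```

```text
(array([ 0.023, -0.106, -0.012]), array([-0.002,  0.006,  0.99 ]))
(array([-0.058, -0.091, -0.013]), array([ 0.   , -0.   ,  0.978]))
(array([-0.09 , -0.022, -0.011]), array([-0.   , -0.   ,  0.933]))
```

Emit:
{"method": "arm_command", "body": {
  "deltas": [
    [0.4,0.005,-0.02,0,0,0,0.22],
    [0.4,0.01,-0.05,0,0,0,0.44],
    [0.4,0.02,-0.08,0,0,0,0.66],
    [0.4,0.023,-0.106,-0.012,0,0,0.88],
    [0.4,0.023,-0.106,-0.012,0,0,0.99]
  ]
}}

```text
clock: 24.42
position: [0.5158, 0.0849, 0.2491]
tool_rot: [3.119, 0.525, 3.139]
force: [-0.6, -0.2, -0.2]
grip_width: 0.0606
```

Emit:
{"method": "arm_command", "body": {
  "deltas": [
    [0.4,-0.01,-0.02,0,0,0,0.22],
    [0.4,-0.02,-0.05,0,0,0,0.44],
    [0.4,-0.04,-0.08,0,0,0,0.66],
    [0.4,-0.058,-0.091,-0.013,0,0,0.88],
    [0.4,-0.058,-0.091,-0.013,0,0,0.978]
  ]
}}

```text
clock: 25.05
position: [0.5225, 0.0713, 0.2549]
tool_rot: [2.746, 0.354, 2.306]
force: [-0.6, -1.1, -0.5]
grip_width: 0.0602
```

Emit:
{"method": "arm_command", "body": {
  "deltas": [
    [0.4,-0.03,0,0,0,0,0.22],
    [0.4,-0.05,-0.01,0,0,0,0.44],
    [0.4,-0.07,-0.02,0,0,0,0.66],
    [0.4,-0.09,-0.022,-0.011,0,0,0.88],
    [0.4,-0.09,-0.022,-0.011,0,0,0.933],
    [0.4,-0.09,-0.022,-0.011,0,0,0.933]
  ]
}}

```text
clock: 25.8
position: [0.528, 0.0599, 0.2602]
tool_rot: [2.617, 0.019, 1.647]
force: [-0.2, 0.1, -0.5]
grip_width: 0.0597
```

```bash
python3 - <<'E'
from h import *
from workcell import cams,telemetry
import pickle
st=telemetry.observe(); c=cams.get_calibration('wrist');im=cams.grab_frame('wrist')
cv2.imwrite('pics/w9.png',im); pickle.dump((st,c),open('w9.pkl','wb'))
print(st['clock'],st['position'],st['tool_rot'],st['qpos'].round(2))
cv2.imwrite('pics/w9d.png',cv2.resize(im[10:170,185:420],None,fx=3.4,fy=3.4,interpolation=cv2.INTER_CUBIC))
E
```

```text
25.8 [0.52797937 0.05990222 0.26023101] [2.61651693 0.01935838 1.64715174] [-0.24  0.17 -0.06  2.24  0.57  0.26 -0.74]
```

View pics/w9d.png

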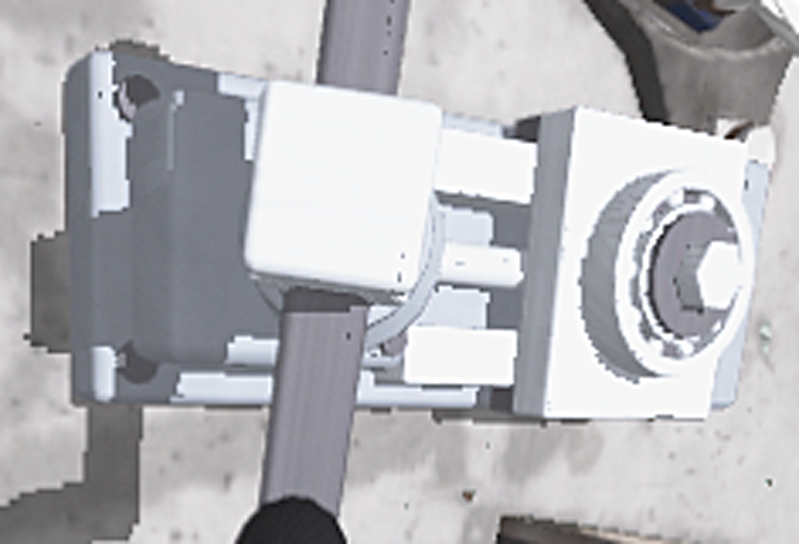

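```bash
python3 - <<'E'
from h import *
import pickle
s3,c3=pickle.load(open('w3.pkl','rb')); s9,c9=pickle.load(open('w9.pkl','rb'))
f=lambda u,o:(np.array(u)+.5)/3.4-.5+np.array(o)
w3=f([(467,35),(463,378),(676,54),(655,365)],(185,20)); w9=f([(576,108),(545,415),(745,140),(708,415)],(185,10))
for z in (.06,.065,.07,.075,.08):
  A=plane(c3,w3,z);B=plane(c9,w9,z); n=np.linalg.norm
  print(z,'w3 width %.4f len %.4f'%(n(A[0]-A[1]),n(A[0]-A[2])),'w9 width %.4f len %.4f'%(n(B[0]-B[1]),n(B[0]-B[2])),'travel',(B.mean(0)-A.mean(0)).round(4), A[:2].mean(0).round(4),B[:2].mean(0).round(4))
# bed fixed ref: front-left outer bottom corners of bed  and stop plate rear
r3=f([(50,32),(80,390)],(185,20)); r9=f([(85,60),(85,400)],(185,10)); print(plane(c3,r3,.02),plane(c9,r9,.02))
E
```

```text
0.06 w3 width 0.1043 len 0.0924 w9 width 0.1043 len 0.0892 travel [0.0398 0.002  0.    ] [0.6955 0.1768 0.06  ] [0.7365 0.1784 0.06  ]
0.065 w3 width 0.1025 len 0.0909 w9 width 0.1026 len 0.0878 travel [0.0392 0.0019 0.    ] [0.6916 0.1763 0.065 ] [0.7319 0.1778 0.065 ]
0.07 w3 width 0.1008 len 0.0893 w9 width 0.1009 len 0.0863 travel [0.0385 0.0017 0.    ] [0.6878 0.1759 0.07  ] [0.7274 0.1771 0.07  ]
0.075 w3 width 0.0990 len 0.0877 w9 width 0.0992 len 0.0849 travel [0.0379 0.0015 0.    ] [0.6839 0.1754 0.075 ] [0.7229 0.1765 0.075 ]
0.08 w3 width 0.0972 len 0.0862 w9 width 0.0975 len 0.0834 travel [0.0372 0.0013 0.    ] [0.6801 0.1749 0.08  ] [0.7183 0.1759 0.08  ]
[[0.57344767 0.22429024 0.02      ]
 [0.575933   0.12256131 0.02      ]] [[0.57214557 0.22172613 0.02      ]
 [0.57401407 0.12114642 0.02      ]]
```

```bash
python3 - <<'E'
from h import *
import pickle
from workcell import cams
s3,c3=pickle.load(open('w3.pkl','rb')); ct=cams.get_calibration('top'); cs=cams.get_calibration('scene')
obs=[]
for n,c,roi in (('w3',c3,(380,420,50,120)),('scene0',cs,(100,140,230,270)),('top0',ct,(165,205,120,140)),('t2raw',ct,(165,205,120,140))):
  im=cv2.imread(f'pics/{n}.png'); h=cv2.cvtColor(im,40); m=((h[...,0]>8)&(h[...,0]<30)&(h[...,1]>70)).astype(np.uint8)
  k=np.zeros_like(m); k[roi[2]:roi[3],roi[0]:roi[1]]=1; m*=k; ys,xs=np.nonzero(m); print(n,len(xs),xs.mean(),ys.mean(),xs.min(),xs.max(),ys.min(),ys.max())
  if n!='t2raw': obs.append((c,np.array([xs.mean(),ys.mean()])))
print(tri(obs)); print(tri(obs[:2])); print('topcam',ray(ct,[(0,0)])[0])
im=cv2.imread('pics/w3.png');cv2.imwrite('pics/pad.png',np.hstack([cv2.resize(im[50:115,370:420],(400,520)),cv2.resize(cv2.imread('pics/scene0.png')[230:280,95:145],(390,520))]))
E
```

```text
w3 367 395.283378746594 83.71662125340599 390 402 63 104
scene0 81 120.37037037037037 249.80246913580248 113 128 242 257
top0 50 183.92 131.3 175 192 130 133<stdin>:8: RuntimeWarning: Mean of empty slice.
  ret = ret.dtype.type(ret / rcount)
Traceback (most recent call last):
ValueError: zero-size array to reduction operation minimum which has no identity
```

```bash
python3 - <<'E'
from h import *
import pickle
from workcell import cams
s3,c3=pickle.load(open('w3.pkl','rb')); ct=cams.get_calibration('top'); cs=cams.get_calibration('scene')
obs=[(c3,np.array([395.3,83.7])),(cs,np.array([120.4,249.8])),(ct,np.array([183.9,131.3]))]
print(tri(obs)); print(tri(obs[:2])); print(tri(obs[1:])); print('topcam',ray(ct,[(0,0)])[0])
im=cv2.imread('pics/w3.png');cv2.imwrite('pics/pad.png',np.hstack([cv2.resize(im[50:115,370:420],(400,520)),cv2.resize(cv2.imread('pics/scene0.png')[230:280,95:145],(390,520))]))
E
```

```text
(array([0.82258807, 0.18260978, 0.05218201]), [array([-0.9, -0.8]), array([-0.3, -0.6]), array([0.3, 0.1])])
(array([0.82295333, 0.18214466, 0.05157261]), [array([-1.1, -0.4]), array([-0.2, -0.6])])
(array([0.82256259, 0.18311409, 0.05088119]), [array([-0.3, -0.1]), array([0.2, 0.2])])
topcam [ 0.44048629 -0.11875367  1.36381238]
```

View pics/pad.png

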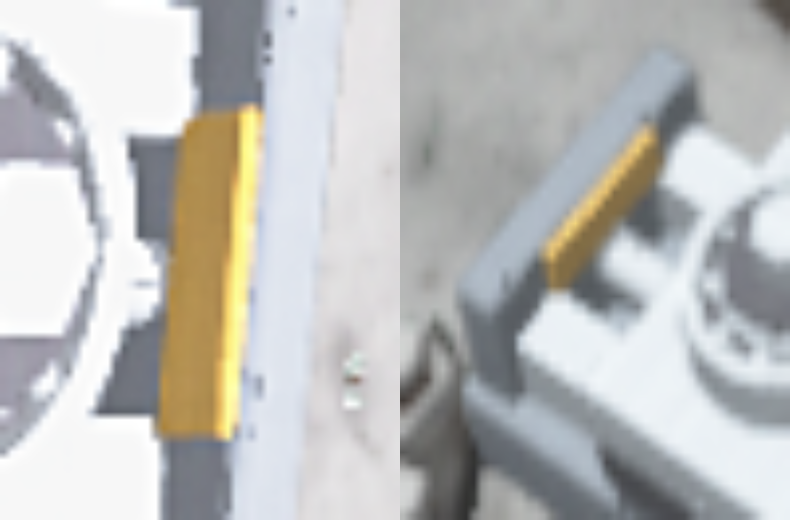

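```bash
python3 - <<'E'
from h import *
import pickle
from workcell import cams,telemetry
s9,c9=pickle.load(open('w9.pkl','rb')); ct=cams.get_calibration('top'); cs=cams.get_calibration('scene')
f=lambda u,n,o:(np.array(u)+.5)/n-.5+np.array(o)
q=f([(268,83),(440,100),(415,290),(250,275)],3.4,(185,10)); print('w9 centre',q.mean(0))
for h in (.08,.084,.088): print(h,proj(c9,S+h*a)[0],proj(cs,S+h*a)[0],proj(ct,S+h*a)[0])
# width check
for h in (.08,.085):
  o,d=ray(c9,q); t=((S+h*a-o)@a)/(d@a); Q=o+d*t[:,None]-S; uv=np.c_[Q@ex,Q@ey]; print(uv.round(4).tolist(),[np.linalg.norm(uv[i]-uv[i-1]).round(4) for i in range(4)])
i=cams.grab_frame('scene'); cv2.imwrite('pics/s10raw.png',i); cv2.imwrite('pics/s10.png',cv2.resize(i[190:310,90:240],None,fx=5,fy=5,interpolation=cv2.INTER_CUBIC))
print(telemetry.observe()['force'])
E
```

```text
w9 centre [285.60294118  64.64705882]
0.08 [286.69624055  65.17067107] [194.95809031 254.57186887] [176.96825654 217.08035302]
0.084 [286.89983259  64.37216907] [195.54243271 253.84336291] [176.6602371  217.75212252]
0.088 [287.11119197  63.54327042] [196.12996319 253.11090974] [176.35041541 218.42795447]
[[-0.016, 0.0181], [0.0171, 0.0165], [0.0146, -0.0182], [-0.0187, -0.0167]] [np.float64(0.0349), np.float64(0.0332), np.float64(0.0349), np.float64(0.0333)]
[[-0.0158, 0.0171], [0.0166, 0.0155], [0.0141, -0.0185], [-0.0184, -0.0169]] [np.float64(0.0342), np.float64(0.0324), np.float64(0.0341), np.float64(0.0326)]
[-0.70288082 -0.22199306 -0.58470361]
```

View pics/s10.png

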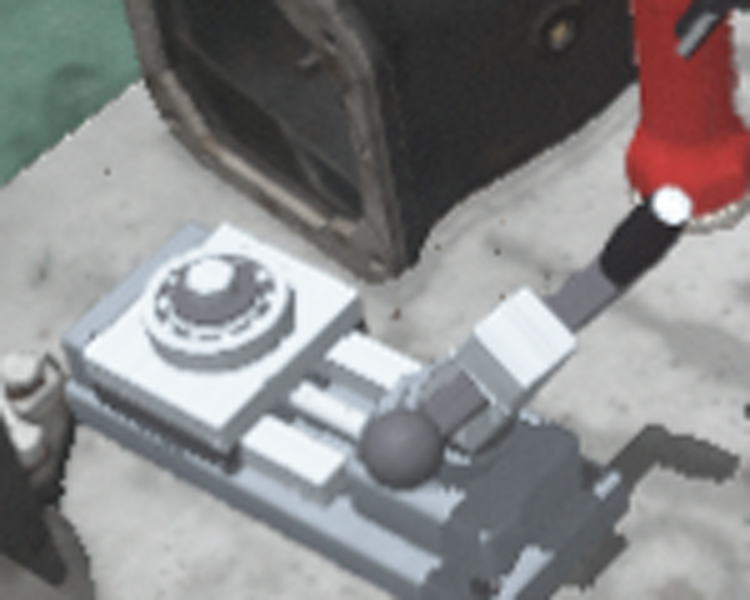

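```bash
python3 - <<'E'
from h import *
from workcell import telemetry
st=telemetry.observe(); R=toR(st['tool_rot'])
for h in (.15,.11,.099): print(h,cmd(st,S+h*a,R))
E
```

```text
0.15 (array([0.733, 0.037, 0.203]), array([0., 0., 0.]))
0.11 (array([0.733, 0.037, 0.469]), array([0., 0., 0.]))
0.099 (array([0.733, 0.037, 0.543]), array([0., 0., 0.]))
```

Emit:
{"method": "arm_command", "body": {
  "deltas": [
    [-1,0.3,0.015,0.05,0,0,0],
    [-1,0.6,0.03,0.15,0,0,0],
    [-1,0.733,0.037,0.25,0,0,0],
    [-1,0.733,0.037,0.4,0,0,0],
    [-1,0.733,0.037,0.469,0,0,0],
    [-1,0.733,0.037,0.51,0,0,0],
    [-1,0.733,0.037,0.53,0,0,0],
    [-1,0.733,0.037,0.53,0,0,0]
  ]
}}

```text
clock: 26.9
position: [0.5647, 0.1713, 0.1932]
tool_rot: [2.615, 0.017, 1.644]
force: [-0.2, -0.1, 0.5]
grip_width: -0.0001
```

```bash
python3 - <<'E'
from h import *
from workcell import telemetry
st=telemetry.observe(); R=toR(st['tool_rot']); d=st['position']-S
print([round(d@v,4) for v in (ex,ey,a)],R.T@st['force'],st['grip_width'])
E
```

```text
[np.float64(0.0008), np.float64(-0.0004), np.float64(0.1014)] [-0.05672241  0.07870232 -0.5133381 ] -9.769313973099716e-05
```

Emit:
{"method": "arm_command", "body": {
  "deltas": [
    [-1,0,0,0.007,0,0,0],
    [-1,0,0,0.014,0,0,0],
    [-1,0,0,0.02,0,0,0],
    [-1,0,0,0.02,0,0,0]
  ]
}}

```text
clock: 27.4
position: [0.5661, 0.1716, 0.1903]
tool_rot: [2.616, 0.018, 1.644]
force: [0.6, -0.4, -0.1]
grip_width: 0.0001
```

Emit:
{"method": "arm_command", "body": {
  "deltas": [
    [-1,0,0,0.004,0,0,0],
    [-1,0,0,0.008,0,0,0],
    [-1,0,0,0.008,0,0,0]
  ]
}}

```text
clock: 27.78
position: [0.5667, 0.1717, 0.1893]
tool_rot: [2.616, 0.018, 1.645]
force: [-0.1, -1.0, 0.4]
grip_width: 0.0005
```

```bash
python3 - <<'E'
from h import *
from workcell import telemetry
st=telemetry.observe(); R=toR(st['tool_rot']); d=st['position']-S
print([round(d@v,4) for v in (ex,ey,a)],R.T@st['force'],st['grip_width'])
E
```

```text
[np.float64(0.0006), np.float64(-0.0002), np.float64(0.097)] [-0.98102872  0.07686621 -0.42927388] 0.0004527002398415655
```

Emit:
{"method": "arm_command", "body": {
  "deltas": [
    [-1,0,0,0.004,0,0,0],
    [-1,0,0,0.008,0,0,0]
  ]
}}

```text
clock: 28.02
position: [0.5678, 0.172, 0.1892]
tool_rot: [2.614, 0.017, 1.645]
force: [-8.8, -1.5, 21.8]
grip_width: 0.0002
```

```bash
python3 - <<'E'
from h import *
from workcell import telemetry
st=telemetry.observe(); R=toR(st['tool_rot']); d=st['position']-S
print([round(d@v,4) for v in (ex,ey,a)],R.T@st['force'],st['grip_width'])
E
```

```text
[np.float64(0.0015), np.float64(0.0002), np.float64(0.0963)] [ -1.17790703   3.29080397 -23.25418359] 0.00017355458726544775
```

Emit:
{"method": "arm_command", "body": {
  "deltas": [
    [-1,0,0,-0.1,0,0,0],
    [-1,0,0,-0.35,0,0,0],
    [-1,0,0,-0.5,0,0,0]
  ]
}}

```text
clock: 28.4
position: [0.5292, 0.17, 0.2544]
tool_rot: [2.615, 0.017, 1.645]
force: [0.0, -0.4, 0.0]
grip_width: -0.0002
```

```bash
python3 - <<'E'
from h import *
from workcell import telemetry
from scipy.spatial.transform import Slerp
st=telemetry.observe(); R=toR(st['tool_rot']); T=np.array([.735,.15,.26]); E=toR([np.pi,0,np.radians(10)])
sl=Slerp([0,1],Ro.from_matrix([R,E])); p=st['position']; print(p,st['qpos'].round(2))
m=sl(.5).as_matrix(); pm=np.array([.62,.165,.27]); print(cmd(st,pm,m)); print(cmd(None,T,E,m,pm))
E
```

```text
[0.52915119 0.1700109  0.25441293] [-0.52  0.23 -0.04  2.18  0.79  0.37 -1.18]
(array([-0.08 ,  0.572,  0.214]), array([ 0.28 , -0.237,  0.915]))
(array([0.383, 0.616, 0.275]), array([ 0.28 , -0.237,  0.915]))
```

Emit:
{"method": "arm_command", "body": {
  "deltas": [
    [-1,-0.02,0.1,0.02,0.06,-0.05,0.2],
    [-1,-0.04,0.25,0.08,0.12,-0.1,0.4],
    [-1,-0.06,0.4,0.14,0.18,-0.16,0.6],
    [-1,-0.08,0.52,0.2,0.24,-0.21,0.8],
    [-1,-0.08,0.572,0.214,0.28,-0.237,0.915],
    [-1,-0.08,0.572,0.214,0.28,-0.237,0.915]
  ]
}}

```text
clock: 29.15
position: [0.6212, 0.1647, 0.2683]
tool_rot: [2.875, -0.093, 0.91]
force: [-1.0, 0.5, 0.3]
grip_width: -0.0
```

Emit:
{"method": "arm_command", "body": {
  "deltas": [
    [-1,0.08,0.13,0.06,0.06,-0.05,0.2],
    [-1,0.16,0.26,0.12,0.12,-0.1,0.4],
    [-1,0.25,0.4,0.18,0.18,-0.16,0.6],
    [-1,0.34,0.55,0.24,0.24,-0.21,0.8],
    [-1,0.383,0.616,0.275,0.28,-0.237,0.915],
    [-1,0.383,0.616,0.275,0.28,-0.237,0.915]
  ]
}}

```text
clock: 29.9
position: [0.7357, 0.149, 0.2573]
tool_rot: [3.14, 0.001, 0.175]
force: [0.3, 0.2, 0.4]
grip_width: -0.0004
```

```bash
python3 - <<'E'
from h import *
from workcell import cams,telemetry
import pickle
st=telemetry.observe(); c=cams.get_calibration('wrist');im=cams.grab_frame('wrist')
cv2.imwrite('pics/w10.png',im); pickle.dump((st,c),open('w10.pkl','wb'))
print(st['clock'],st['position'],st['tool_rot'],st['qpos'].round(2), 'cam',ray(c,[(0,0)])[0])
E
```

```text
29.9 [0.73566612 0.14898546 0.25733262] [3.14008832e+00 1.13739018e-03 1.75163087e-01] [-0.31  0.73  0.05  1.2  -0.04  1.22 -1.65] cam [0.81612338 0.16347985 0.38216431]
```

View pics/w10.png

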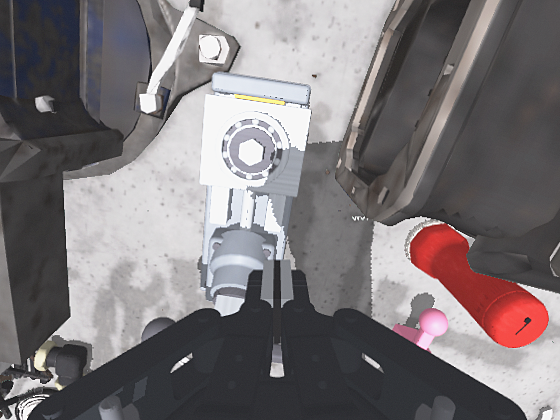

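```bash
python3 - <<'E'
import cv2
from h import *
import pickle
im=cv2.imread('pics/w10.png'); cv2.imwrite('pics/w10c.png',cv2.resize(im[65:125,195:320],None,fx=6,fy=6,interpolation=cv2.INTER_CUBIC))
_,c=pickle.load(open('w10.pkl','rb')); print(plane(c,[(237,95),(237,105),(300,104)],.06))
E
```

```text
[[0.8219318  0.20293943 0.06      ]
 [0.81268325 0.20166509 0.06      ]
 [0.82436969 0.14055539 0.06      ]]
```

View pics/w10c.png

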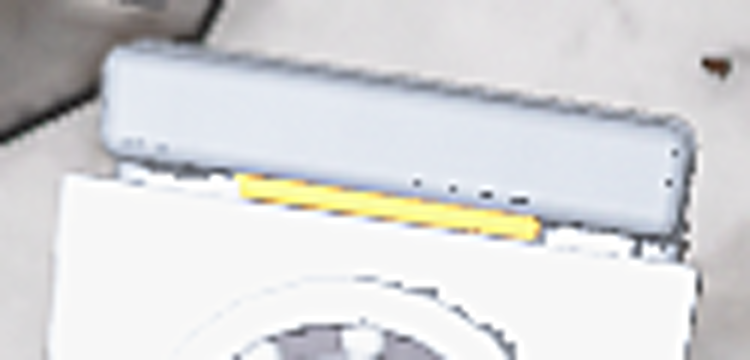

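The table edge lies directly against the yellow stop pad (pad at about 235–285, 96–103), with no gap. Before handing in, I'll check the bystanders.

```bash
python3 - <<'E'
import cv2,numpy as np
from workcell import cams,job,telemetry
t=cams.grab_frame('top'); o=cv2.imread('pics/top0.png'); cv2.imwrite('pics/t11.png',t)
for n,(x0,x1,y0,y1) in dict(pistons=(400,452,200,250),caliper=(145,230,262,318),torch=(262,295,158,196)).items():
    print(n,np.abs(t[y0:y1,x0:x1].astype(int)-o[y0:y1,x0:x1]).mean())
E
```

```text
pistons 6.011025641025641
caliper 23.007563025210086
torch 3.181552365762892
```

View pics/t11.png

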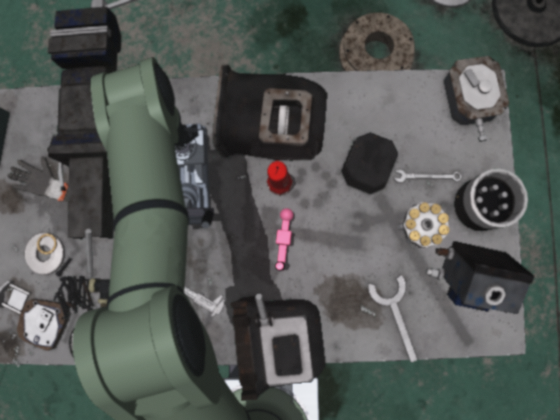

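The torch (279,178) and pistons (428,225) are unchanged. The caliper is partly hidden by the arm, but its visible end (205,300) is in place, and nothing went near it. I'm handing in.

```bash
python3 - <<'E'
from workcell import job,telemetry
print(telemetry.observe()['force']); print(job.job_done())
E
```

```text
[-0.06578286 -0.19903145 -0.24916042]
the job is handed in; nothing more can be done
None
```

I gripped the grey crank by its hub, pushed it home on the leaning shaft (59 N of seating force), and wound it clockwise by the handle until it stopped hard. I left it on the shaft and handed in at about 30 s.

**Last checks:**
- **Table:** the close-up shows its edge flat against the yellow stop pad with no gap.
- **Crank:** a light push on the hub top (23 N) met resistance about where a fully seated crank should be.
- **Bystanders:** the torch and pistons look unchanged. The caliper was half hidden by the arm; its visible end is in place.
- **Robot:** the arm was touching nothing at hand-in.

**What disagreed or went wrong:**
- **Turns:** the crank turned only about 2.03 turns and the table travelled about 40 mm, not the 2.25 turns and 45 mm of the full range. Most likely the shaft did not start at zero, because the measured starting gap to the stop was also about 40 mm.
- **Lost grip:** the handle slipped out of the 40 N grip when it reached the stop.
- **Second try:** I re-gripped at 80 N and wound again. It stopped at the same angle, with the wrist force rising to about 77 N (limit 120 N).

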